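# Take the charged pack off its charger and check its gauge

### The arm

A 6-joint arm with a two-finger parallel gripper is mounted at the origin on the work surface. World frame = base frame: x ahead of the robot, y to its left, z up, the work surface at z = 0. Lengths are in mm, angles in rad, forces in N, time in s.
With the tool pointing down it reaches from about 350 to 875 mm from the base axis. Payload 4.2 kg.
Tool frame: the origin (TCP) lies at the very end of the fingers, on their centre line; the grasp point (between the pads) lies 19 mm behind it (arm.tcp_to_grasp is the x of the grasp point in the tool frame, in mm); x points along the fingers, z is the direction in which the jaws open and shut, and the axes are right-handed (so a half turn about x gives the same grasp; the last joint's range is limited). The gripper opens to 85 mm and grips with 20 to 120 N. Pads are 22 mm wide; open, the fingers measure 114 mm over their backs; the gripper's body (76 mm by 85 mm) begins 54 mm behind the grasp point. The pads swing forward as they close: fully open they stand 13 mm farther back than shut.
Start: joints at [-0.982, 0.385, 0.008, 0, -1.194, -0.259], TCP at [202.424, -591.29, 196.312] pointing down, gripper open.
Joint ranges: [-3.14, 3.14], [-1.21, 2.06], [-1.07, 1.41], [-3.16, 2.05], [-2.99, -0.16], [-3.1, 3.1]. Speed limits (rad/s): [2.79, 2.79, 3.14, 3.14, 3.14, 3.14].

### API

Orientations are given as a unit quaternion [x, y, z, w].
In Python, from bench import status, get_image, job, arm gives the robot as it stands.
- The arm moves only by the tool apply_moves, never from a script. Its argument "targets" is text: rows parted by semicolons, each of 5 numbers parted by spaces: the shift along the tool's x, y, z in mm, then the turn about the tool's x in degrees, then the gripper's target within -1 to 1 (shut at 1, half-way at 0, fully open at -1). In form: dx dy dz spin hand; .... A call has 1 to 10 rows; each row is the pose to reach, as a shift and turn from the pose commanded when the call began, along the tool's axes at that moment; what a row does not reach only later rows make up. A row lasts 1/12 s, in which the tool goes at most 41.7 mm and 7.16 degrees, less where a joint would pass 70% of its speed; a pose out of reach is approached as far as the arm can. A call with a gripper value outside its range is refused whole. The fingers move at their own pace and stop on an object; the grip force is fixed at half the most. Time passes only in rows, so rows that repeat a pose let the fingers close. It gives the time, the measured TCP pose, the force and the opening at its end, in the units of the state.
- status.read_state(): the state, without advancing time (a new reading comes with each control period).
- get_image(name): name is "scene" or "top"; returns a dict with "img" (420x560x3 uint8, red, green, blue), "mtx" (3x3 intrinsics, pixels), "world_from_camera" (4x4, takes a point from camera to world coordinates). Camera axes: x right, y down, z forward; pixel columns grow to the right and rows downward; lengths in mm; the calibration is good to about 2 mm. A picture is of the moment at which its call begins. There is no depth.
- job.job_done(): hands the job in, once; it reports no verdict.
The state is a dict: "clock": time; "joints": joint angles; "joint_vel": joint speeds; "joint_efforts": joint torques, N m; "position": TCP position; "ee_rot": TCP orientation; "contact_force": force on the tool from outside, world axes, zero at the start; "wrist_torque": the same for the moment, N m; "gripper_width": finger opening in mm.
Only numpy, scipy, OpenCV 4.12 (cv2) and the standard library are available. Lean on these libraries where they do the work, as an engineer would, in place of code of your own. Each camera call takes 0.05 s, during which the arm holds its last target.

### The job

The battery pack on the charger with the green lamp is full: squeeze its two side buttons together, slide it off the charger and set it down upright on the bench, without dropping it, with its plain back end square against the front of the wooden bench stop. Then press the gauge button on its near end fully in against the stop to check the charge, and leave the pack standing there against the stop. Leave the pack on the red-lamp charger and all the other things where they are.

Things in the scene. Friction and masses are not known exactly. Their poses are not given: they have to be found in the camera images.
- full_pack_grip (a point): Fully charged battery pack, at the start seated on the charger with the green lamp: dark grey block 110 mm long (x), 56 wide (y), 64 high, 0.35-0.5 kg, flat foot. Point: its centre, midway between its two side buttons, 40 mm above its underside. +x runs to its plain back end (away from the robot), the -x end has the gauge button, +y its left, z up. Sides are free for fingers down to 25 mm below this point.
- full_pack_left (a joint): Left (+y) side button, ivory, 34 mm along x, 24 high, level with the pack's centre point, 5.5 mm proud of the side (67 mm over both buttons). Value: travel inwards in m, 0 out; 3 N to start, 9 N when flush with the side at 0.0055. It draws in a steel catch low on that side, clear of its notch in the charger from 0.0035; while either catch is out the pack cannot leave the charger.
- full_pack_right (a joint): Right (-y) side button, the same, pushed the opposite way. With both squeezed flush between the fingers the pack is gripped by its sides as well and can be slid and carried so.
- full_pack_gaugeface (a point): Middle of the outer face of that pack's gauge button: round, ivory, 24 mm across, in the middle of the pack's -x end, 36 mm above its underside, 5.5 mm proud (60.5 mm from the pack's centre point). It is pressed along the pack's +x. The point stays with the pack and does not move with the button.
- full_pack_gauge (a joint): Travel of the gauge button in m: 0 out, the gauge comes on at 0.0025, fully in at 0.0045; 4.5 N to start, 8 N fully in; springs back. A free-standing pack slides away along the bench (2 to 4 N) before the button goes in.
- full_pack_back (a point): Middle of that pack's flat back end (+x end), 55 mm from its centre point and 32 mm above its underside. Axes as the pack's.
- full_pack: The same full pack; origin at the middle of its underside, axes as above.
- full_charger: Charger with the green lamp, fixed to the bench: pale grey, 175 mm long (x), 96 wide. Origin on the bench under the seated pack's centre; deck 40 mm high, 14 mm cheeks beside the pack's foot, a housing 100 mm high behind it (+x) with the lamp on top. The foot runs on an undercut tongue, 1.5 mm play: no lifting off; it slides level to the charger's -x and is off the tongue after 50 mm.
- busy_charger: The other charger, alike but with a red lamp; same origin and axes.
- busy_pack_grip (a point): The pack still charging on the charger with the red lamp; it looks like the full one. Same point and axes.
- stop: Bench stop: a wooden batten screwed to the bench, 220 mm long (y), 35 mm thick (x), 40 mm high. Origin on the bench under its middle; its face towards the robot lies 17.5 mm from the origin along its -x.
- grinder: Bystander: cordless carving grinder without its pack, lying on its side, dark grey, 285 mm long, 58 mm high; origin under the middle of its body.
- cutters: Bystander: bonsai branch cutters, dark steel, lying flat, 185 mm long, 14 mm high; origin near the middle.
- brush: Bystander: flat dusting brush with a wooden handle, lying flat, 190 mm long, 20 mm high; origin at the middle.
- spool: Bystander: spool of copper-coloured bonsai wire lying on its flat side, 96 mm across, 45 mm high; origin under its centre.
- paste: Bystander: white jar of wound paste, 68 mm across, 75 mm high; origin under its centre.
- pot: Bystander: small empty terracotta pot, 90 mm across, 75 mm high; origin under its centre.
Mind the look-alikes: they are no part of the job. Leave any blue or yellow look-alike of the full_pack alone.

How it is judged:
By the outcome, as a careful person would: the job done as asked, in the order asked, and still so for the second after the job is handed in, with the robot touching nothing.
It also fails if it takes over 58 s, if anything falls off the work surface, if the arm or the gripper's body presses on something with over 40 N, if the wrist force passes 120 N, or if a joint passes its speed limit or range.

## Working session

There is one attempt and no reset: what is moved stays moved. The work goes in short steps, Python scripts to look and compute and a tool call to move; the robot and the scene stay as the last step left them, time stands still between calls to the robot, and variables do not carry over. Pictures are saved under pics/ and viewed, and the job is handed in when it is done.

Besides the shell and the picture viewer there is one more tool, called by a JSON object that holds its "op" and its "data", one argument or row to a line. apply_moves: Moves the arm, as the interface text tells. Its arguments: {"type":"object","properties":{"targets":{"type":"string"}},"required":["targets"]}

```bash
ls; mkdir -p pics
cat > h.py <<'E'
import numpy as np,cv2
from bench import status,get_image,job,arm
def snap(n,f):
    d=get_image(n); cv2.imwrite('pics/'+f,cv2.cvtColor(d['img'],cv2.COLOR_RGB2BGR)); np.savez('pics/'+f[:-4]+'.npz',**d); return d
def load(f): return dict(np.load('pics/'+f+'.npz'))
def ray(d,u,v):
    T=np.array(d['world_from_camera']);r=T[:3,:3]@np.linalg.inv(d['mtx'])@np.array([u,v,1.]);return T[:3,3],r/np.linalg.norm(r)
def onz(d,u,v,z):
    o,r=ray(d,u,v);return o+r*(z-o[2])/r[2]
def two(d1,p1,d2,p2):
    o1,r1=ray(d1,*p1);o2,r2=ray(d2,*p2)
    s=np.linalg.lstsq(np.c_[r1,-r2],o2-o1,rcond=None)[0];a=o1+s[0]*r1;b=o2+s[1]*r2;return (a+b)/2,np.linalg.norm(a-b)
def proj(d,P):
    T=np.linalg.inv(np.array(d['world_from_camera']));c=T[:3,:3]@np.asarray(P,float)+T[:3,3];q=np.array(d['mtx'])@c;return q[:2]/q[2]
E
python3 - <<'E'
from h import *
for n in('scene','top'):
    d=snap(n,n+'0.png');print(n,np.round(d['mtx'],1).tolist(),np.round(d['world_from_camera'],3).tolist())
print(status.read_state())
E
```

```text
pics
scene [[380.7, 0.0, 272.1], [0.0, 380.7, 212.2], [0.0, 0.0, 1.0]] [[-0.681, 0.494, -0.541, 1034.699], [0.732, 0.439, -0.52, 424.633], [-0.019, -0.751, -0.661, 643.103], [0.0, 0.0, 0.0, 1.0]]
top [[435.5, 0.0, 282.1], [0.0, 435.5, 215.7], [0.0, 0.0, 1.0]] [[0.001, -0.998, 0.055, 523.842], [-1.0, -0.001, -0.002, -28.244], [0.002, -0.055, -0.998, 1089.762], [0.0, 0.0, 0.0, 1.0]]
{'clock': 0.1, 'joints': array([-9.82411995e-01,  3.85476150e-01,  6.78543229e-03, -4.43726609e-04,
       -1.19402811e+00, -2.58592121e-01]), 'joint_vel': array([ 0.0013213 , -0.00146866,  0.00344909,  0.00059375, -0.00043201,
        0.00086924]), 'joint_efforts': array([-1.96108404e-04, -3.93319273e+01,  1.88929027e+01,  4.19797897e+00,
       -2.62897935e-03, -1.71318866e-07]), 'position': array([ 202.22402831, -590.75665268,  195.34085784]), 'ee_rot': array([-0.57467466,  0.41081262,  0.57584276,  0.41156669]), 'contact_force': array([0.50557811, 0.6964138 , 0.03357012]), 'wrist_torque': array([ 0.0274454 , -0.06062736,  0.06258365]), 'gripper_width': 85.47961456863561}
```

View pics/scene0.png

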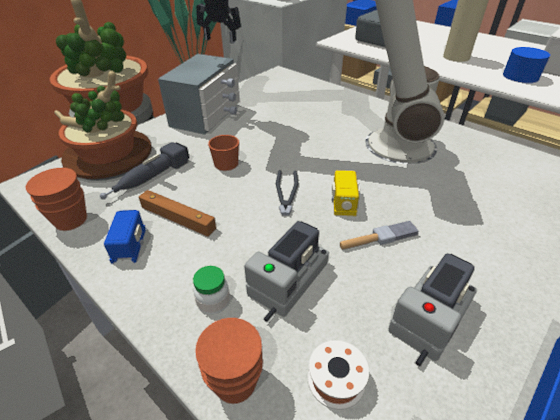

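View pics/top0.png

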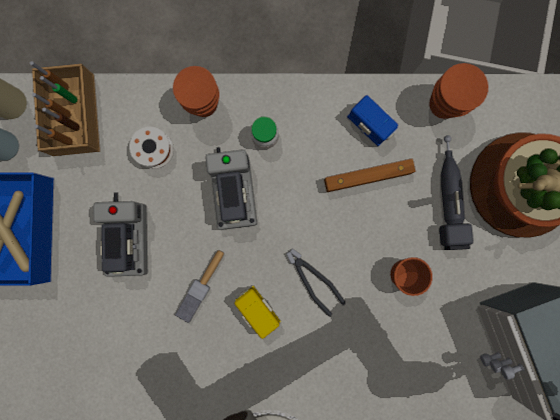

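The top view shows the green-lamp charger at about (231,190), the red one at (120,237), the stop at (370,176), cutters at (315,280), and the yellow and blue look-alikes at (258,312) and (373,120). I'll zoom in next.

Run:
```python
import cv2
a=cv2.imread('pics/top0.png');b=cv2.imread('pics/scene0.png')
cv2.imwrite('pics/z1.png',cv2.resize(a[140:240,190:270],None,fx=6,fy=6,interpolation=cv2.INTER_CUBIC))
cv2.imwrite('pics/z2.png',cv2.resize(b[210:330,235:345],None,fx=5,fy=5,interpolation=cv2.INTER_CUBIC))
cv2.imwrite('pics/z3.png',cv2.resize(a[145:205,310:430],None,fx=6,fy=6,interpolation=cv2.INTER_CUBIC))
cv2.imwrite('pics/z4.png',cv2.resize(b[180:245,130:225],None,fx=6,fy=6,interpolation=cv2.INTER_CUBIC))
```

```text
(no output)
```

View pics/z1.png

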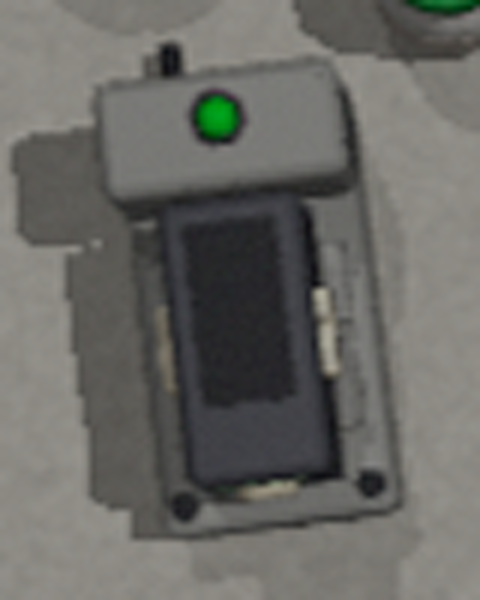

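View pics/z2.png

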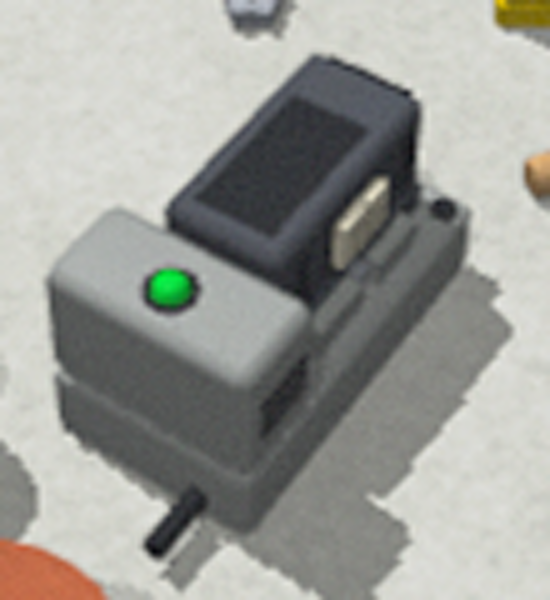

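View pics/z3.png

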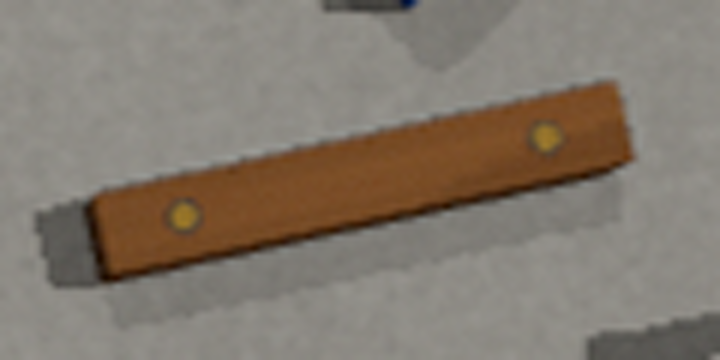

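View pics/z4.png

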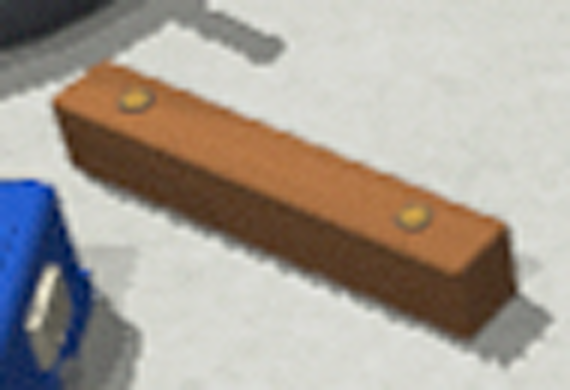

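```bash
cat > m.py <<'E'
from h import *
t=load('top0');s=load('scene0')
def z(p,f,o): return ((p[0]+.5)/f-.5+o[0],(p[1]+.5)/f-.5+o[1])
T1=lambda p:z(p,6,(190,140));S1=lambda p:z(p,5,(235,210));T2=lambda p:z(p,6,(310,145));S2=lambda p:z(p,6,(130,180))
R={}
for n,a,b in [('lamp',T1((218,117)),S1((172,287))),
 ('bl',T1((183,222)),S1((272,237))),('br',T1((275,218)),S1((195,197))),('fr',T1((297,399)),S1((292,97))),('fl',T1((203,405)),S1((368,128))),
 ('footL',T1((185,506)),S1((444,208))),
 ('btnL',T1((160,308)),S1((335,226))),
 ('scL',T2((183,215)),S2((413,215))),('scR',T2((545,137)),S2((135,98))),
 ('topFL',T2((107,278)),S2((508,225))),('topBL',T2((95,198)),S2((458,273))),('topBR',T2((615,84)),S2((57,103))),('topFR',T2((632,158)),S2((107,63)))]:
    P,e=two(t,a,s,b);R[n]=P;print(n,P.round(1),'gap',round(e,1))
c=(R['bl']+R['br']+R['fl']+R['fr'])/4
ax=R['bl']+R['br']-R['fl']-R['fr'];print('panel c',c,'yaw',np.degrees(np.arctan2(ax[1],ax[0])))
d=R['scL']-R['scR'];print('stop c',(R['scL']+R['scR'])/2,'yaw',np.degrees(np.arctan2(-d[0],d[1])))
d=R['topFL']-R['topFR'];print('front edge yaw',np.degrees(np.arctan2(-d[0],d[1])),np.linalg.norm(d))
E
python3 m.py
```

```text
lamp [707.6  98.7 102.2] gap 0.3
bl [666.6 111.6 105.3] gap 1.0
br [669.2  76.  103.9] gap 1.3
fr [600.6  67.1 102.5] gap 2.0
fl [597.4 102.9 106.1] gap 0.2
footL [561.4 118.6  41.7] gap 0.5
btnL [636.4 120.3  93.2] gap 2.8
scL [ 667.3 -170.6   42.8] gap 1.0
scR [ 699.  -316.9   43.1] gap 0.8
topFL [ 642.9 -140.9   38.8] gap 2.8
topBL [ 674.6 -135.4   38.5] gap 0.4
topBR [ 720.8 -346.5   37.8] gap 1.1
topFR [ 690.9 -353.1   38.3] gap 0.1
panel c [633.44316692  89.3591355  104.43299873] yaw 7.286395755392898
stop c [ 683.19470637 -243.73298617   42.94604793] yaw 12.229471402214074
front edge yaw 12.752752444857126 217.5896838172026
```

```bash
cat > e.py <<'E'
from h import *
from scipy.ndimage import map_coordinates
def edge(d,p,q,zw,half=3.,n=25,world=True,trim=0.12):
    g=cv2.cvtColor(d['img'],cv2.COLOR_RGB2GRAY).astype(float)
    p=np.array(p,float);q=np.array(q,float);u=(q-p)/np.linalg.norm(q-p);w=np.array([-u[1],u[0]])
    ss=np.arange(-half,half+.01,.1);P=[]
    for t in np.linspace(trim,1-trim,n):
        c=p+t*(q-p);x=c[:,None]+w[:,None]*ss
        v=map_coordinates(g,[x[1],x[0]],order=1);v=np.convolve(v,np.ones(8)/8,'same');gr=np.abs(np.gradient(v));gr[:9]=0;gr[-9:]=0
        k=gr.argmax();P.append(onz(d,*(c+w*ss[k]),zw)[:2])
    P=np.array(P)
    for _ in range(3):
        c=P.mean(0);V=np.linalg.svd(P-c)[2];r=(P-c)@V[1];P=P[abs(r)<=max(2*np.median(abs(r)),.3)]
    c=P.mean(0);V=np.linalg.svd(P-c)[2];dv=V[0]
    a=np.degrees(np.arctan2(dv[1],dv[0]));a=(a+45)%90-45
    return c,a,len(P),np.std((P-c)@V[1])
E
cat > m2.py <<'E'
from m import *
from e import *
print('---')
for n,a,b,zz,T in [('deckR',(362,200),(400,495),40,T1),('deckF',(165,536),(395,507),40,T1),
 ('panL',(183,222),(203,405),104,T1),('panR',(275,218),(297,399),104,T1),('panB',(183,222),(275,218),104,T1),('panF',(203,405),(297,399),104,T1),
 ('packL',(165,215),(190,478),104,T1),('housB',(100,88),(335,60),100,T1),('housF',(120,203),(345,178),100,T1),
 ('btnLout',(155,308),(163,385),80,T1),('btnRout',(329,292),(339,372),80,T1),
 ('stF',(107,278),(632,160),40,T2),('stB',(95,198),(615,84),40,T2),('stL',(95,198),(107,278),40,T2),('stR',(615,84),(632,158),40,T2)]:
    r=edge(t,T(a),T(b),zz);print(n,r[0].round(1),round(r[1],2),r[2],round(r[3],2))
for n,a,b,zz,T in [('stF',(508,225),(107,63),40,S2),('stB',(458,273),(57,103),40,S2),('panL',(272,237),(368,128),104,S1),('panR',(195,197),(292,97),104,S1)]:
    r=edge(s,T(a),T(b),zz);print('S',n,r[0].round(1),round(r[1],2),r[2],round(r[3],2))
E
python3 m2.py | sed -n '/---/,$p'
```

```text
---
deckR [627.8  38.3] 7.98 18 0.34
deckF [551.9  83.7] 7.32 15 0.4
panL [632.2 108.1] 6.54 25 0.58
panR [633.2  72. ] 6.27 23 0.61
panB [668.6  93.7] 6.65 16 0.28
panF [597.9  85.2] 7.02 19 0.38
packL [614.7 115. ] 6.75 18 0.46
housB [727.3  96.3] 9.52 15 0.42
housF [682.   93.8] 7.4 24 0.62
btnLout [621.7 119. ] 7.84 21 0.27
btnRout [627.9  58.9] 23.49 17 0.96
stF [ 662.5 -246.7] 12.35 25 0.51
stB [ 700.8 -242.2] 12.58 18 0.33
stL [ 657.5 -133. ] 10.83 16 0.3
stR [ 704.8 -350.3] 8.87 15 0.3
S stF [ 666.4 -246.1] 12.42 23 0.48
S stB [ 701.  -243.5] 12.08 19 0.33
S panL [629.4 106.8] 7.05 22 0.27
S panR [635.2  71.4] 7.47 17 0.12
```

```bash
cat > m3.py <<'E'
from m import *
print('---')
A=onz(t,*T1((185,506)),42);B=onz(t,*T1((371,484)),42);print('feet',A,B,(A+B)/2,np.degrees(np.arctan2(-(A-B)[0],(A-B)[1])))
yaw=np.radians(7.1);ex=np.array([np.cos(yaw),np.sin(yaw)]);ey=np.array([-ex[1],ex[0]])
def loc(P): return np.array([P[:2]@ex,P[:2]@ey])
for n,P in [('feetmid',(A+B)/2),('lamp',R['lamp']),('panel',c),('feetL',A),('feetR',B),('btnLtop outer',onz(t,*T1((155,348)),92)),('btnLtop c',onz(t,*T1((163,348)),88)),('btnR out lower',onz(t,*T1((333,332)),74)),
  ('btnRtopback',onz(t,*T1((315,288)),92)),('btnRtopfront',onz(t,*T1((325,372)),92)),('btnRbotout',onz(t,*T1((341,370)),68)),('gauge mid',onz(t,*T1((268,490)),76)),('packfront L',onz(t,*T1((190,478)),104)),('packfront mid',onz(t,*T1((262,480)),104)),
  ('Sbtn c',onz(s,*S1((361,223)),80))]:
    print(n,loc(P).round(1))
P,e=two(t,T1((165,348)),s,S1((361,223)));print('btnLc',P,e,loc(P))
E
python3 m3.py | sed -n '/---/,$p'
```

```text
---
feet [561.52715397 118.35877626  42.        ] [570.40862302  43.81535545  42.        ] [565.9678885   81.08706586  42.        ] 6.794470892654315
feetmid [571.7  10.5]
lamp [714.4  10.5]
panel [639.6  10.4]
feetL [571.9  48. ]
feetR [571.5 -27. ]
btnLtop outer [630.8  45.7]
btnLtop c [630.9  43.2]
btnR out lower [630.5 -21.4]
btnRtopback [646.2 -17.8]
btnRtopfront [613.6 -17.8]
btnRbotout [616.  -22.3]
gauge mid [572.3  10.8]
packfront L [578.8  36.6]
packfront mid [574.7   9.7]
Sbtn c [629.7  41.1]
btnLc [621.48795678 120.51823539  82.78867601] 0.9692346497525044 [631.61858039  42.77726484]
```

Run:
```python
import cv2
a=cv2.imread('pics/top0.png');b=cv2.imread('pics/scene0.png')
cv2.imwrite('pics/z5.png',cv2.resize(a[172:230,208:256],None,fx=10,fy=10,interpolation=cv2.INTER_CUBIC))
cv2.imwrite('pics/z6.png',cv2.resize(b[215:275,265:335],None,fx=10,fy=10,interpolation=cv2.INTER_CUBIC))
```

```text
(no output)
```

View pics/z5.png

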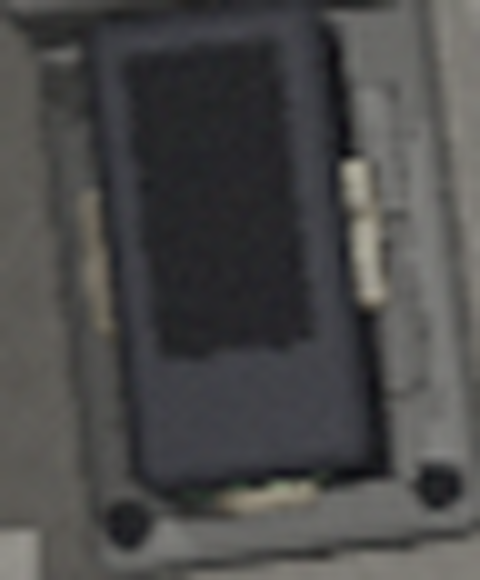

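View pics/z6.png

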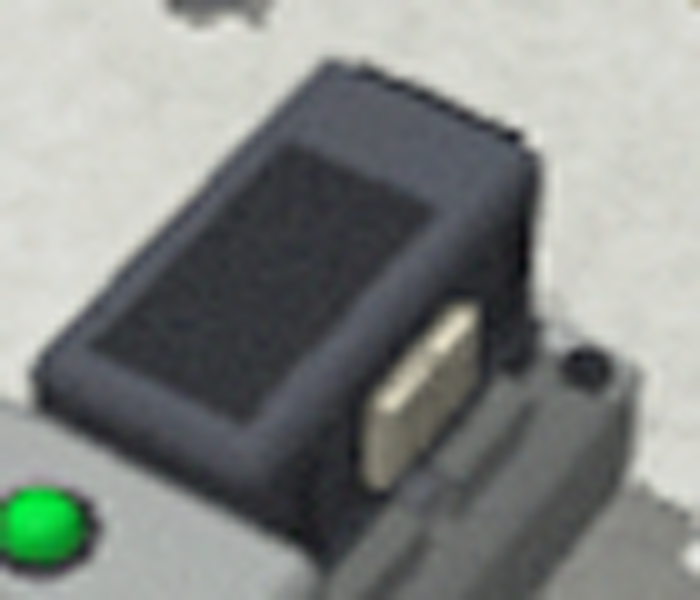

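```bash
cat > g.py <<'E'
from h import *
from scipy.spatial.transform import Rotation as Ro
import sys
def go(x,y,z,yaw):
    s=status.read_state();R=Ro.from_quat(s['ee_rot']).as_matrix();p=s['position']
    d=R.T@(np.array([x,y,z])-p)
    zt=np.array([-np.sin(np.radians(yaw)),np.cos(np.radians(yaw)),0]);l=R.T@zt
    a=np.degrees(np.arctan2(-l[1],l[2]));a=(a+90)%180-90
    print('t',round(s['clock'],2),'pos',p.round(1),'F',s['contact_force'].round(1),'w',round(s['gripper_width'],1),'j6',round(s['joints'][5],2))
    print('toolaxes',R.round(3).T.tolist());print('shift',d.round(1),'spin',round(a,1),'other',round(a-180*np.sign(a),1))
go(*map(float,sys.argv[1:5]))
E
python3 g.py 624.1 88.3 160 7.1; python3 -c "
from h import *;print(arm.tcp_to_grasp,[x for x in dir(arm) if x[0]!='_'])"
```

```text
t 0.1 pos [ 202.2 -590.8  195.3] F [0.5 0.7 0. ] w 85.5 j6 -0.26
toolaxes [[-0.001, 0.002, -1.0], [-0.946, -0.324, 0.0], [-0.324, 0.946, 0.002]]
shift [  36.3 -619.   505.9] spin 11.8 other -168.2
-18.700000000000003 ['IKError', 'tcp_to_grasp']
```

{"op": "apply_moves", "data": {
  "targets": "0 -31 25 2 -1; 0 -62 50 4 -1; 0 -93 76 6 -1; 0 -124 101 8 -1; 0 -155 127 10 -1; 0 -186 152 11.8 -1; 0 -217 177 11.8 -1; 0 -248 202 11.8 -1; 0 -279 228 11.8 -1; 0 -310 253 11.8 -1"
}}

```text
clock: 0.93
position: [414.1, -249.5, 196.2]
ee_rot: [-0.53, 0.468, 0.53, 0.468]
contact_force: [0.7, -0.3, 1.2]
gripper_width: 85.3
```

```bash
python3 g.py 624.1 88.3 160 7.1
```

```text
t 0.93 pos [ 414.1 -249.5  196.2] F [ 0.7 -0.3  1.2] w 85.3 j6 -1.24
toolaxes [[-0.0, 0.0, -1.0], [-0.992, -0.123, 0.0], [-0.123, 0.992, 0.0]]
shift [  36.2 -250.2  309.3] spin -0.0 other 180.0
```

{"op": "apply_moves", "data": {
  "targets": "0 -25 31 0 -1; 0 -50 62 0 -1; 0 -75 93 0 -1; 0 -100 124 0 -1; 0 -125 155 0 -1; 0 -150 186 0 -1; 0 -175 217 0 -1; 0 -200 248 0 -1; 12 -225 279 0 -1; 36 -250 309 0 -1"
}}

```text
clock: 1.77
position: [624.4, 85.7, 164.5]
ee_rot: [0.532, -0.466, -0.529, -0.469]
contact_force: [0.9, -0.1, 0.7]
gripper_width: 85.4
```

```bash
python3 g.py 624.1 88.3 57 7.1; python3 -c "
from h import *
d=snap('top','top1.png');e=snap('scene','scene1.png')
a=np.hstack([cv2.resize(cv2.cvtColor(d['img'],4)[120:260,160:300],None,fx=2.8,fy=2.8),cv2.resize(cv2.cvtColor(e['img'],4)[150:330,220:400],None,fx=2.18,fy=2.18)[:392,:392]]);cv2.imwrite('pics/c1.png',a)"
```

```text
t 1.77 pos [624.4  85.7 164.5] F [ 0.9 -0.1  0.7] w 85.4 j6 -1.84
toolaxes [[0.006, 0.001, -1.0], [-0.992, -0.125, -0.006], [-0.125, 0.992, 0.001]]
shift [107.5   0.6   2.5] spin 0.1 other -179.9
```

View pics/c1.png

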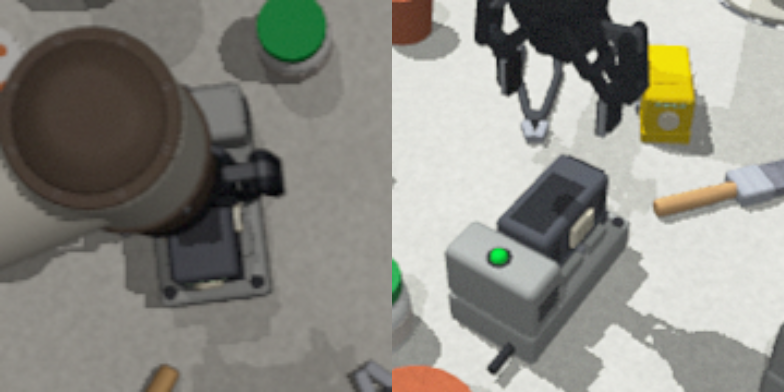

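The gripper is above the green-lamp pack, with its fingers straddling it. I'll descend, settle and check.

{"op": "apply_moves", "data": {
  "targets": "0 0 0 0 -1; 20 0 0 0 -1; 45 0 0 0 -1; 60 0 0 0 -1; 60 0 0 0 -1; 60 0 0 0 -1"
}}

```text
clock: 2.37
position: [621.5, 81.8, 103.1]
ee_rot: [0.53, -0.469, -0.53, -0.468]
contact_force: [0.1, 0.1, -0.4]
gripper_width: 85.6
```

```bash
python3 g.py 624.1 88.3 57 7.1; python3 -c "
from h import *
d=snap('top','top2.png');e=snap('scene','scene2.png')
a=np.hstack([cv2.resize(cv2.cvtColor(d['img'],4)[140:240,180:280],None,fx=4,fy=4),cv2.resize(cv2.cvtColor(e['img'],4)[190:290,240:340],None,fx=4,fy=4)]);cv2.imwrite('pics/c2.png',a)"
```

```text
t 2.37 pos [621.5  81.8 103.1] F [ 0.1  0.1 -0.4] w 85.6 j6 -1.84
toolaxes [[-0.0, -0.001, -1.0], [-0.992, -0.123, 0.0], [-0.123, 0.992, -0.001]]
shift [46.  -3.4  6.2] spin -0.1 other 179.9
```

View pics/c2.png

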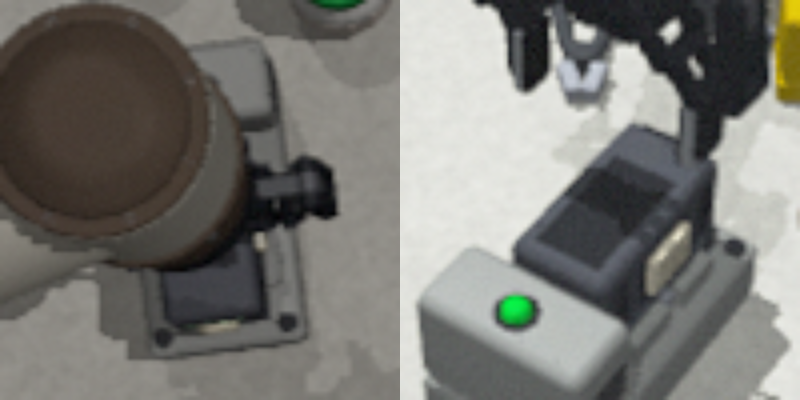

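{"op": "apply_moves", "data": {
  "targets": "0 -3.4 6.2 0 -1; 0 -3.4 6.2 0 -1; 0 -3.4 6.2 0 -1; 0 -3.4 6.2 0 -1"
}}

```text
clock: 2.8
position: [624.6, 89.9, 103.0]
ee_rot: [0.53, -0.468, -0.53, -0.468]
contact_force: [-0.1, -0.0, -0.1]
gripper_width: 85.0
```

```bash
python3 g.py 624.1 88.3 57 7.1; python3 -c "
from h import *
d=snap('top','top3.png');e=snap('scene','scene3.png')
a=np.hstack([cv2.resize(cv2.cvtColor(d['img'],4)[140:240,180:280],None,fx=4,fy=4),cv2.resize(cv2.cvtColor(e['img'],4)[190:290,240:340],None,fx=4,fy=4)]);cv2.imwrite('pics/c3.png',a)"
```

```text
t 2.8 pos [624.6  89.9 103. ] F [-0.1 -0.  -0.1] w 85.0 j6 -1.85
toolaxes [[0.001, 0.0, -1.0], [-0.992, -0.124, -0.001], [-0.124, 0.992, 0.0]]
shift [46.   0.7 -1.5] spin 0.0 other -180.0
```

View pics/c3.png

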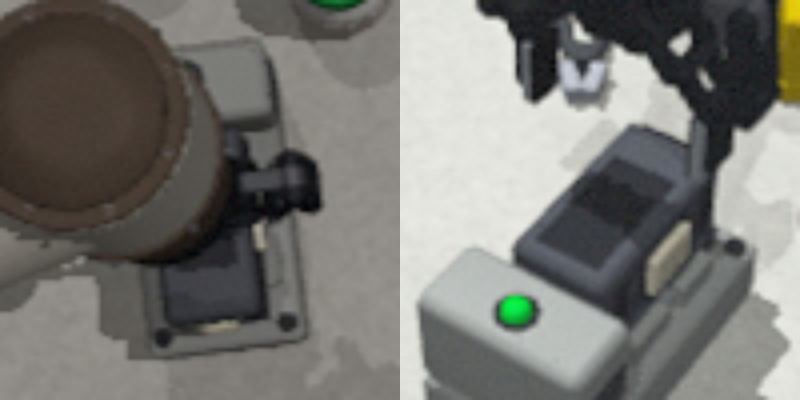

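```bash
python3 -c "
from h import *
for i in range(5):
    get_image('top');s=status.read_state();print(s['clock'],s['position'].round(2),s['contact_force'].round(1))"
```

```text
2.95 [624.33  89.59 102.56] [ 0.  -0.2  0.1]
3.0 [624.33  89.56 102.51] [-0.8 -0.2 -0.1]
3.05 [624.34  89.55 102.46] [ 0.3 -0.2 -0.3]
3.1 [624.32  89.54 102.44] [0.5 0.1 0.4]
3.15 [624.37  89.53 102.45] [ 0.6 -0.5  0.2]
```

{"op": "apply_moves", "data": {
  "targets": "12 0 -1.2 0 -1; 24 0 -1.2 0 -1; 36 0 -1.2 0 -1; 45 0 -1.2 0 -1; 45 0 -1.2 0 -1; 45 0 -1.2 0 -1"
}}

```text
clock: 3.65
position: [624.4, 88.2, 57.1]
ee_rot: [-0.53, 0.468, 0.53, 0.468]
contact_force: [1.0, 0.0, -0.4]
gripper_width: 85.5
```

```bash
python3 g.py 624.1 88.3 57 7.1; python3 -c "
from h import *
d=snap('top','top4.png');e=snap('scene','scene4.png')
a=np.hstack([cv2.resize(cv2.cvtColor(d['img'],4)[140:240,180:280],None,fx=4,fy=4),cv2.resize(cv2.cvtColor(e['img'],4)[190:290,240:340],None,fx=4,fy=4)]);cv2.imwrite('pics/c4.png',a)"
```

```text
t 3.65 pos [624.4  88.2  57.1] F [ 1.   0.  -0.4] w 85.5 j6 -1.84
toolaxes [[-0.001, -0.001, -1.0], [-0.992, -0.124, 0.001], [-0.124, 0.992, -0.0]]
shift [0.1 0.3 0.1] spin 0.0 other -180.0
```

View pics/c4.png

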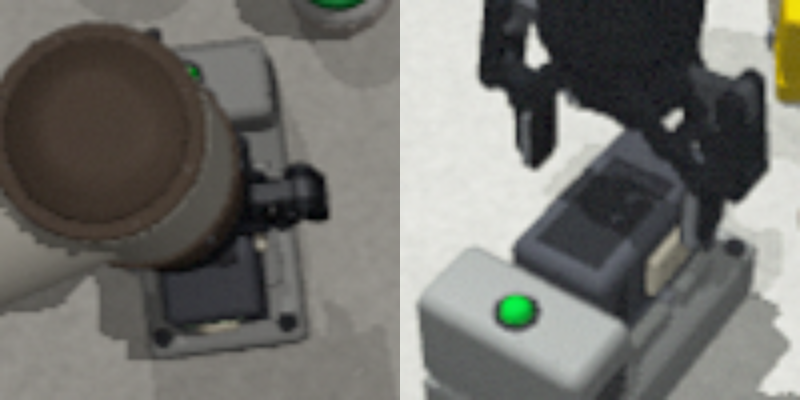

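```bash
python3 -c "
from h import *
s=load('scene4');t=load('top4')
ex=np.array([.9923,.1236,0]);ey=np.array([-.1236,.9923,0])
c=np.array([624.3,88.2,0])
for o,z in [(42,57),(42,70),(50,70),(33.5,80),(50,57)]:
  for k in(-11,0,11):
    p=c+ey*o+ex*k+np.array([0,0,z]);a=proj(s,p);b=proj(t,p);print(o,z,k,'zoom S',((a-[240,190])*4+[400,0]).round(),'T',((b-[180,140])*4).round())"
```

```text
42 57 -11 zoom S [695. 285.] T [142. 256.]
42 57 0 zoom S [684. 298.] T [140. 238.]
42 57 11 zoom S [672. 312.] T [137. 220.]
42 70 -11 zoom S [696. 267.] T [138. 254.]
42 70 0 zoom S [685. 281.] T [136. 236.]
42 70 11 zoom S [673. 295.] T [134. 217.]
50 70 -11 zoom S [710. 274.] T [125. 256.]
50 70 0 zoom S [699. 288.] T [123. 238.]
50 70 11 zoom S [687. 302.] T [121. 219.]
33.5 80 -11 zoom S [683. 247.] T [150. 251.]
33.5 80 0 zoom S [671. 260.] T [148. 233.]
33.5 80 11 zoom S [659. 274.] T [146. 214.]
50 57 -11 zoom S [709. 291.] T [128. 258.]
50 57 0 zoom S [697. 305.] T [126. 240.]
50 57 11 zoom S [686. 319.] T [124. 221.]
```

```bash
python3 -c "
from h import *
s=load('scene4');t=load('top4')
ex=np.array([.9923,.1236,0]);ey=np.array([-.1236,.9923,0])
c=np.array([624.3,88.2,0])
a=cv2.resize(cv2.cvtColor(s['img'],4)[150:270,230:350],None,fx=6,fy=6,interpolation=cv2.INTER_CUBIC)
for o,z in [(42,70),(-42,70),(57,130),(-57,130),(57,70),(-57,70)]:
    q=proj(s,c+ey*o+[0,0,z]);q=((q-[230,150])*6).astype(int);cv2.circle(a,tuple(q),4,(0,0,255),-1)
b=cv2.resize(cv2.cvtColor(t['img'],4)[150:230,190:290],None,fx=6,fy=6,interpolation=cv2.INTER_CUBIC)
for o,z in [(42,70),(-42,70),(-57,130),(-57,70)]:
    q=proj(t,c+ey*o+[0,0,z]);q=((q-[190,150])*6).astype(int);cv2.circle(b,tuple(q),4,(0,0,255),-1)
cv2.imwrite('pics/c5.png',a[:600]);cv2.imwrite('pics/c6.png',b)"
```

```text
(no output)
```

View pics/c5.png

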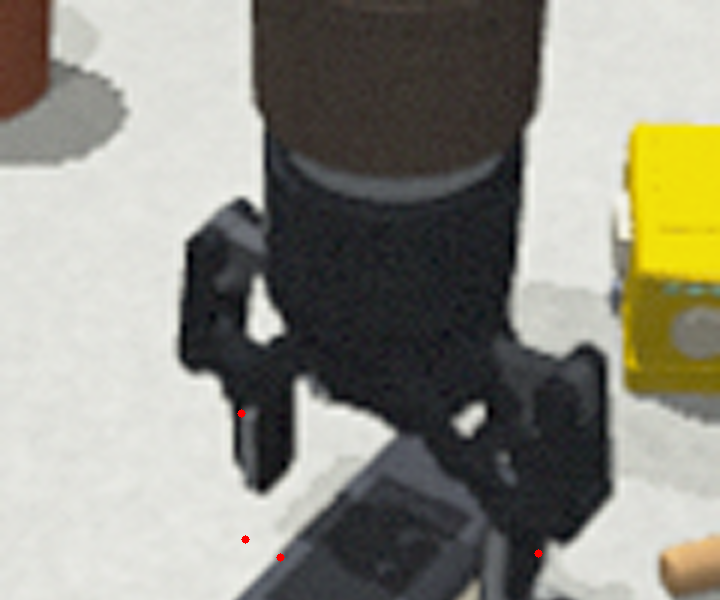

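View pics/c6.png

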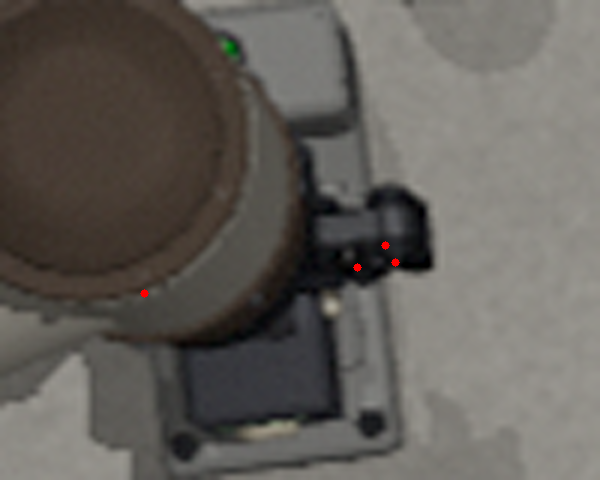

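```bash
python3 -c "
from h import *
s=load('scene4');t=load('top4')
ex=np.array([.9923,.1236,0]);ey=np.array([-.1236,.9923,0])
c=np.array([624.3,88.2,0])
def pl(d,u,v,k=0):
    o,r=ray(d,u,v);q=o+r*((c-o)@ex+k)/(r@ex);return round((q-c)@ey,1),round(q[2],1)
Z=lambda p:((p[0]+.5)/6-.5+230,(p[1]+.5)/6-.5+150)
for n,p in [('tipR lowest',(262,492)),('tipR left',(240,475)),('knR out',(183,360)),('knR in',(297,345)),('knL out low',(568,542)),('knL out',(610,490)),('body corner',(330,395)),('fingL r',(540,595)),('fingL l',(488,595))]:
  print(n,[pl(s,*Z(p),k) for k in(-11,0,11)])
Zt=lambda p:((p[0]+.5)/6-.5+190,(p[1]+.5)/6-.5+150)
for p in [(432,268),(425,200),(400,185),(380,285)]:
  for z in (100,130): q=onz(t,*Zt(p),z)-c; print(p,z,(q@ex).round(1),(q@ey).round(1))
P,e=two(t,Zt((432,268)),s,Z((183,360)));print(P,e)
"
python3 -c "
import cv2;b=cv2.imread('pics/scene4.png');cv2.imwrite('pics/c7.png',cv2.resize(b[215:285,255:345],None,fx=8,fy=8,interpolation=cv2.INTER_CUBIC))"
```

```text
tipR lowest [(np.float64(-58.5), np.float64(84.9)), (np.float64(-50.3), np.float64(98.2)), (np.float64(-42.1), np.float64(111.6))]
tipR left [(np.float64(-67.9), np.float64(87.9)), (np.float64(-59.5), np.float64(101.2)), (np.float64(-51.1), np.float64(114.5))]
knR out [(np.float64(-90.9), np.float64(130.0)), (np.float64(-82.0), np.float64(142.3)), (np.float64(-73.0), np.float64(154.6))]
knR in [(np.float64(-42.9), np.float64(160.1)), (np.float64(-35.1), np.float64(171.7)), (np.float64(-27.3), np.float64(183.2))]
knL out low [(np.float64(60.5), np.float64(129.1)), (np.float64(65.9), np.float64(141.4)), (np.float64(71.2), np.float64(153.6))]
knL out [(np.float64(72.7), np.float64(158.5)), (np.float64(77.7), np.float64(170.1)), (np.float64(82.7), np.float64(181.7))]
body corner [(np.float64(-29.9), np.float64(144.9)), (np.float64(-22.4), np.float64(156.8)), (np.float64(-14.9), np.float64(168.8))]
fingL r [(np.float64(52.5), np.float64(100.0)), (np.float64(58.1), np.float64(113.0)), (np.float64(63.6), np.float64(126.0))]
fingL l [(np.float64(33.6), np.float64(88.5)), (np.float64(39.5), np.float64(101.7)), (np.float64(45.5), np.float64(115.0))]
(432, 268) 100 -5.9 -71.1
(432, 268) 130 -9.2 -72.1
(425, 200) 100 20.2 -71.6
(425, 200) 130 16.2 -72.6
(400, 185) 100 27.1 -62.8
(400, 185) 130 22.8 -64.1
(380, 285) 100 -9.9 -50.7
(380, 285) 130 -13.1 -52.3
[627.93117892  10.11166554 139.93664971] 13.89672601599381
```

View pics/c7.png

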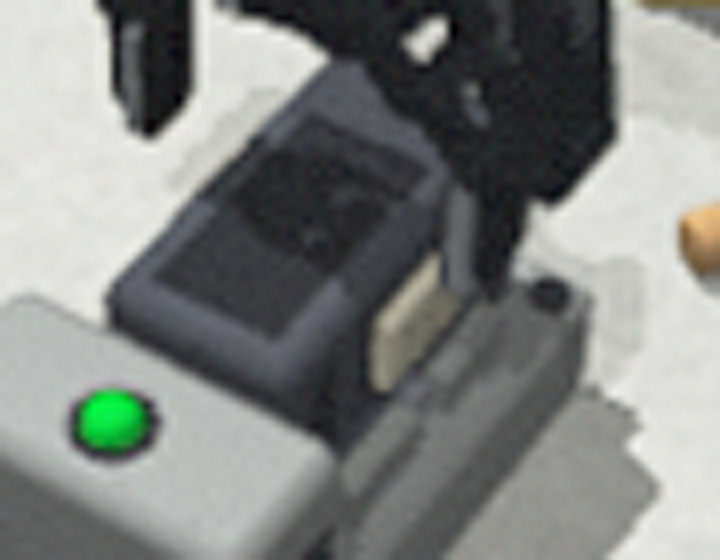

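```bash
python3 -c "
from h import *
s=load('scene4');t=load('top4')
print('base',proj(s,[0,0,0]),proj(t,[0,0,0]))
for h in (57,70,130,200,250,300,350,400,450): print(h,proj(t,[624.3,88.2,h]).round(1),proj(s,[624.3,88.2,h]).round(1))
print(status.read_state())
s0=load('scene0');print(proj(s0,[202.4,-591.3,196.3]))
"
python3 -c "
import cv2;b=cv2.imread('pics/scene4.png');cv2.imwrite('pics/c8.png',b)
b=cv2.imread('pics/scene0.png');cv2.imwrite('pics/c9.png',cv2.resize(b[0:90,170:270],None,fx=6,fy=6))"
```

```text
base [400.06661843 144.44236084] [269.57139126 455.32485005]
57 [232.4 197.3] [293.4 255.6]
70 [231.8 196.8] [293.5 251.3]
130 [228.7 194.1] [294.1 230.2]
200 [224.6 190.6] [294.9 202.4]
250 [221.3 187.7] [295.5 180.1]
300 [217.5 184.4] [296.1 155.5]
350 [213.2 180.7] [296.9 128.2]
400 [208.3 176.5] [297.7  97.6]
450 [202.6 171.6] [298.6  63.1]
{'clock': 3.75, 'joints': array([ 3.96752988e-01,  5.16443459e-01, -1.50564933e-01,  4.45560893e-04,
       -9.02463132e-01, -1.84364662e+00]), 'joint_vel': array([-0.00083675, -0.00761699,  0.00458981, -0.00185459,  0.00131782,
       -0.00048561]), 'joint_efforts': array([-1.84469274e-02, -4.21807301e+01,  1.56890577e+01,  3.49200793e+00,
       -9.24229593e-03, -2.07764873e-05]), 'position': array([625.17242879,  88.544376  ,  58.2408366 ]), 'ee_rot': array([ 0.53037645, -0.46764397, -0.52974577, -0.4683795 ]), 'contact_force': array([ 0.25571476, -0.26078174, -0.18626189]), 'wrist_torque': array([ 0.05498116, -0.02264303,  0.00487945]), 'gripper_width': 85.56279905770441}
[221.54264232  56.25993055]
```

View pics/c8.png

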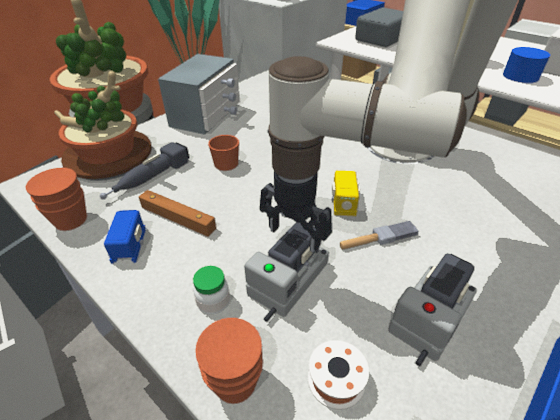

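View pics/c9.png

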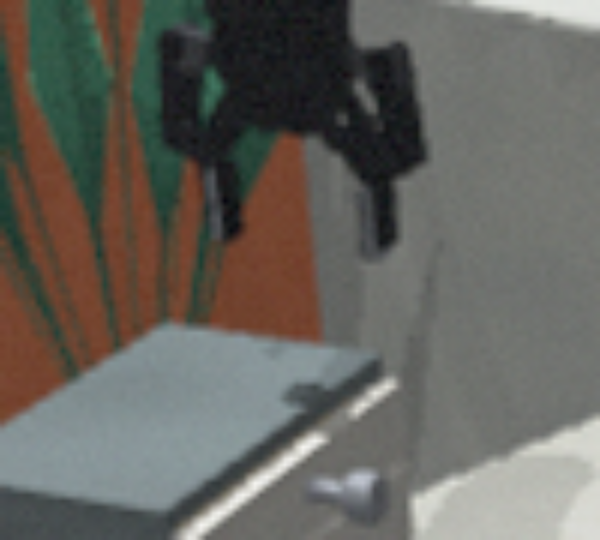

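View pics/top4.png

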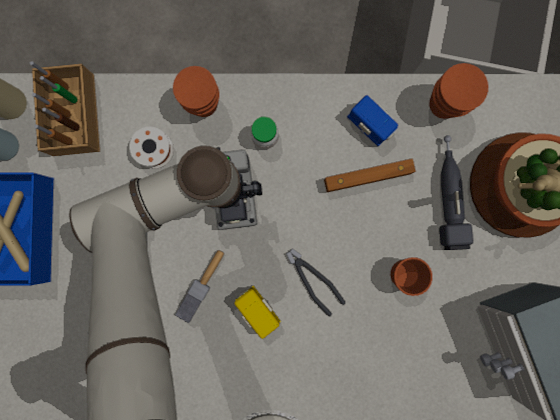

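```bash
python3 -c "
from h import *
s=load('scene4')
ex=np.array([.9923,.1236,0]);ey=np.array([-.1236,.9923,0])
c=np.array([624.3,88.2,0])
def pl(d,u,v,k=0):
    o,r=ray(d,u,v);q=o+r*((c-o)@ex+k)/(r@ex);return round((q-c)@ey,1),round(q[2],1)
for p in [(495,300),(450,288),(475,292)]:
  print(p,[pl(s,255+p[0]/8,215+p[1]/8,k) for k in(-25,-11,0,11,20)])
s=load('scene0');T=status.read_state()
y=np.radians(18.9);ex=np.array([np.cos(y),np.sin(y),0]);ey=np.array([-ex[1],ex[0],0]);c=np.array([202.3,-591,0])
for p in [(232,240),(205,232),(372,260),(392,255)]:
  print(p,[pl(s,170+p[0]/6,p[1]/6,k) for k in(-11,0,11)])
"
```

```text
(495, 300) [(np.float64(40.2), np.float64(69.2)), (np.float64(47.4), np.float64(86.1)), (np.float64(53.0), np.float64(99.4)), (np.float64(58.7), np.float64(112.8)), (np.float64(63.3), np.float64(123.7))]
(450, 288) [(np.float64(27.1), np.float64(65.5)), (np.float64(34.7), np.float64(82.6)), (np.float64(40.6), np.float64(96.0)), (np.float64(46.6), np.float64(109.4)), (np.float64(51.4), np.float64(120.4))]
(475, 292) [(np.float64(34.4), np.float64(68.5)), (np.float64(41.7), np.float64(85.5)), (np.float64(47.5), np.float64(98.8)), (np.float64(53.3), np.float64(112.2)), (np.float64(58.0), np.float64(123.1))]
(232, 240) [(np.float64(-50.6), np.float64(239.6)), (np.float64(-43.3), np.float64(243.5)), (np.float64(-36.1), np.float64(247.5))]
(205, 232) [(np.float64(-67.7), np.float64(242.0)), (np.float64(-60.3), np.float64(245.9)), (np.float64(-52.9), np.float64(249.8))]
(372, 260) [(np.float64(37.7), np.float64(238.7)), (np.float64(44.1), np.float64(242.7)), (np.float64(50.5), np.float64(246.6))]
(392, 255) [(np.float64(50.4), np.float64(242.7)), (np.float64(56.7), np.float64(246.6)), (np.float64(62.9), np.float64(250.5))]
```

The top view agrees with the reported TCP in x and y. The scene view, though, puts the open fingertips at z of about 110, where TCP 57 plus 13 mm of swing would give about 70. I'll go down in small steps, watching force and picture.

{"op": "apply_moves", "data": {
  "targets": "6 0 0 0 -1; 12 0 0 0 -1; 12 0 0 0 -1; 12 0 0 0 -1"
}}

```text
clock: 4.08
position: [624.2, 88.2, 45.0]
ee_rot: [-0.53, 0.468, 0.53, 0.468]
contact_force: [-0.5, -0.3, -0.1]
gripper_width: 85.8
```

```bash
cat > look.py <<'E'
from h import *
import sys
n=sys.argv[1];u0,v0=int(sys.argv[2]),int(sys.argv[3]);cam=sys.argv[4] if len(sys.argv)>4 else 'scene'
e=snap(cam,n+'.png');a=cv2.resize(cv2.cvtColor(e['img'],4)[v0:v0+90,u0:u0+110],None,fx=7,fy=6.5,interpolation=cv2.INTER_CUBIC)
a=cv2.resize(cv2.cvtColor(e['img'],4)[v0:v0+90,u0:u0+110],None,fx=6.5,fy=6.5,interpolation=cv2.INTER_CUBIC)
cv2.imwrite('pics/'+n+'_z.png',a)
E
python3 g.py 624.1 88.3 57 7.1;python3 look.py d1 240 200
```

```text
t 4.08 pos [624.2  88.2  45. ] F [-0.5 -0.3 -0.1] w 85.8 j6 -1.84
toolaxes [[-0.001, -0.0, -1.0], [-0.992, -0.123, 0.001], [-0.123, 0.992, -0.0]]
shift [-12.    0.1   0.1] spin -0.0 other 180.0
```

View pics/d1_z.png

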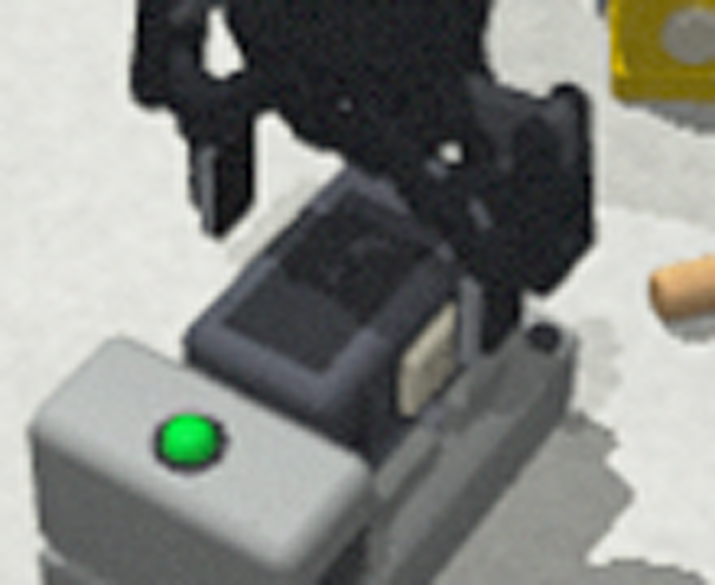

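{"op": "apply_moves", "data": {
  "targets": "2 0 0 0 -1; 4 0 0 0 -1; 6 0 0 0 -1; 6 0 0 0 -1"
}}

```text
clock: 4.47
position: [624.2, 88.3, 39.0]
ee_rot: [-0.53, 0.468, 0.53, 0.468]
contact_force: [-0.7, 0.8, 0.6]
gripper_width: 85.5
```

{"op": "apply_moves", "data": {
  "targets": "2 0 0 0 -1; 4 0 0 0 -1; 6 0 0 0 -1; 6 0 0 0 -1"
}}

```text
clock: 4.8
position: [624.1, 88.3, 32.9]
ee_rot: [-0.53, 0.468, 0.53, 0.468]
contact_force: [-0.4, 0.8, -0.0]
gripper_width: 85.1
```

```bash
python3 g.py 624.1 88.3 57 7.1;python3 look.py d2 240 200;python3 look.py d3 185 140 top
```

```text
t 4.8 pos [624.1  88.3  32.9] F [-0.4  0.8 -0. ] w 85.1 j6 -1.84
toolaxes [[-0.001, -0.0, -1.0], [-0.992, -0.123, 0.001], [-0.123, 0.992, -0.0]]
shift [-24.1   0.1   0. ] spin -0.0 other 180.0
```

View pics/d2_z.png

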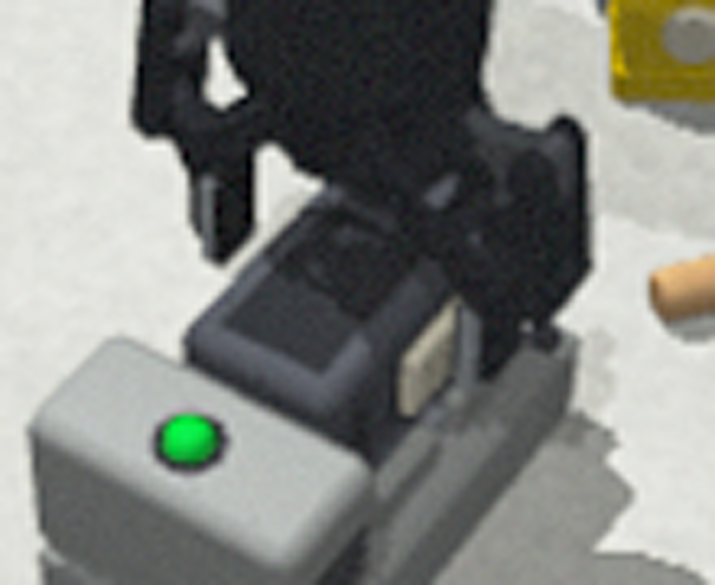

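View pics/d3_z.png

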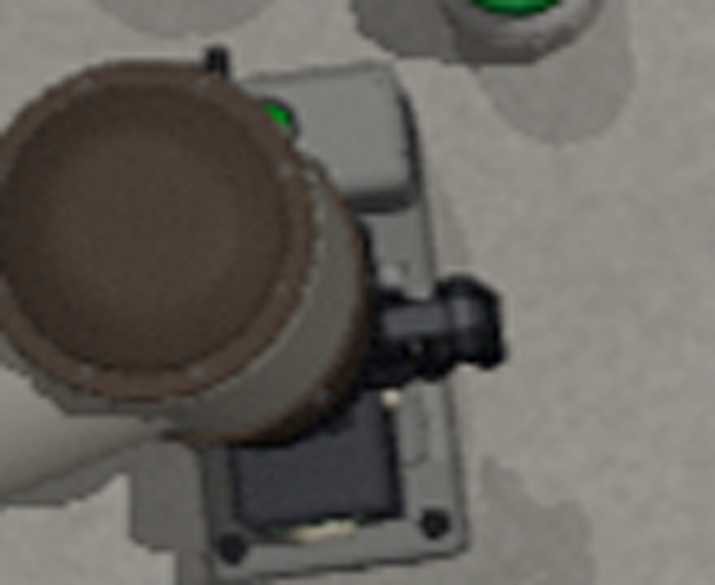

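```bash
python3 -c "
from h import *
s=load('d2')
ex=np.array([.9923,.1236,0]);ey=np.array([-.1236,.9923,0])
c=np.array([624.3,88.2,0])
def pl(d,u,v,k=0):
    o,r=ray(d,u,v);q=o+r*((c-o)@ex+k)/(r@ex);return round((q-c)@ey,1),round(q[2],1)
for p in [(222,262),(205,250),(485,378),(445,368)]:
  print(p,[pl(s,240+p[0]/6.5,200+p[1]/6.5,k) for k in(-11,0,11)])
"
```

```text
(222, 262) [(np.float64(-56.6), np.float64(59.9)), (np.float64(-48.5), np.float64(73.8)), (np.float64(-40.4), np.float64(87.8))]
(205, 250) [(np.float64(-63.5), np.float64(61.5)), (np.float64(-55.2), np.float64(75.4)), (np.float64(-46.9), np.float64(89.3))]
(485, 378) [(np.float64(43.5), np.float64(67.0)), (np.float64(49.2), np.float64(80.8)), (np.float64(54.9), np.float64(94.5))]
(445, 368) [(np.float64(29.2), np.float64(62.5)), (np.float64(35.3), np.float64(76.4)), (np.float64(41.4), np.float64(90.3))]
```

```bash
python3 -c "
from h import *
s=load('d2')
ex=np.array([.9923,.1236,0]);ey=np.array([-.1236,.9923,0])
c=np.array([624.3,88.2,0])
a=cv2.imread('pics/d2_z.png')
for z,col in ((106,(0,0,255)),(150,(0,255,255))):
  P=[proj(s,c+ey*o+ex*k+[0,0,z]) for k,o in((38,-42),(38,42),(-38,42),(-38,-42))]
  P=(np.array(P)-[240,200])*6.5;cv2.polylines(a,[P.astype(int)],True,col,1)
for o in (-42.5,42.5):
  P=[proj(s,c+ey*oo+ex*k+[0,0,zz]) for k,zz,oo in((11,46,o),(11,65,o),(-11,65,o),(-11,46,o))]
  P=(np.array(P)-[240,200])*6.5;cv2.polylines(a,[P.astype(int)],True,(0,0,255),1)
  P=[proj(s,c+ey*oo+ex*k+[0,0,zz]) for k,zz,oo in((11,88,o),(11,110,o),(-11,110,o),(-11,88,o))]
  P=(np.array(P)-[240,200])*6.5;cv2.polylines(a,[P.astype(int)],True,(0,255,255),1)
cv2.imwrite('pics/d2_o.png',a)
"
```

```text
(no output)
```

View pics/d2_o.png

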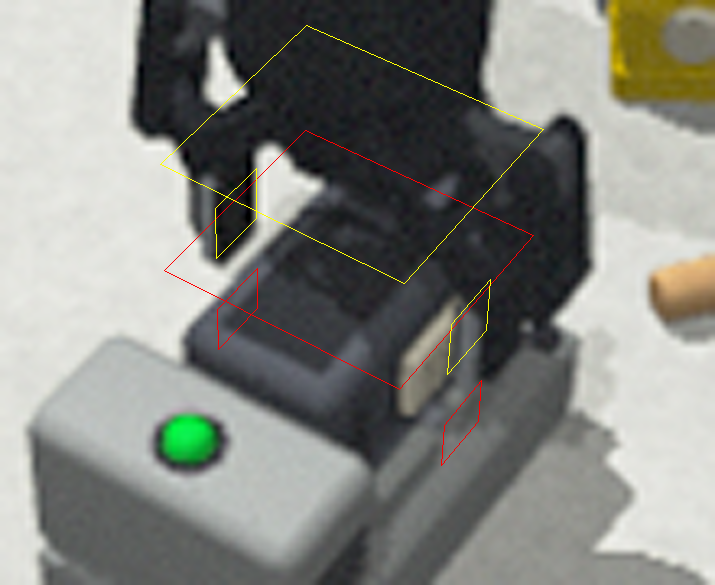

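The overlay settles it. The open tips, drawn at z=88, fit exactly, and the body is clear of the pack, so the gripper sits about 42 mm higher than reported. There was also no contact where the reported height predicted some. I'll keep descending by the image.

{"op": "apply_moves", "data": {
  "targets": "3 0 0 0 -1; 6 0 0 0 -1; 8 0 0 0 -1; 8 0 0 0 -1"
}}

```text
clock: 5.23
position: [624.0, 88.2, 24.7]
ee_rot: [-0.53, 0.469, 0.53, 0.468]
contact_force: [-0.1, -0.1, -0.1]
gripper_width: 85.4
```

{"op": "apply_moves", "data": {
  "targets": "3 0 0 0 -1; 6 0 0 0 -1; 9 0 0 0 -1; 11 0 0 0 -1; 11 0 0 0 -1; 11 0 0 0 -1"
}}

```text
clock: 5.73
position: [624.4, 88.3, 14.3]
ee_rot: [-0.53, 0.468, 0.53, 0.468]
contact_force: [0.6, 1.2, 0.5]
gripper_width: 85.4
```

```bash
python3 g.py 624.1 88.3 57 7.1;python3 look.py d4 240 200;cat > ov.py <<'E'
from h import *
import sys
n=sys.argv[1];zt=float(sys.argv[2])
s=load(n)
ex=np.array([.9923,.1236,0]);ey=np.array([-.1236,.9923,0])
c=np.array([624.3,88.2,0])
a=cv2.imread('pics/'+n+'_z.png')
for o in (-42.5,42.5):
  P=[proj(s,c+ey*oo+ex*k+[0,0,zz]) for k,zz,oo in((11,zt,o),(11,zt+22,o),(-11,zt+22,o),(-11,zt,o))]
  P=(np.array(P)-[240,200])*6.5;cv2.polylines(a,[P.astype(int)],True,(0,255,255),1)
cv2.imwrite('pics/'+n+'_o.png',a)
E
python3 ov.py d4 68
```

```text
t 5.73 pos [624.4  88.3  14.3] F [0.6 1.2 0.5] w 85.4 j6 -1.84
toolaxes [[-0.0, -0.0, -1.0], [-0.992, -0.124, 0.0], [-0.124, 0.992, -0.0]]
shift [-42.7   0.3   0. ] spin -0.0 other 180.0
```

View pics/d4_o.png

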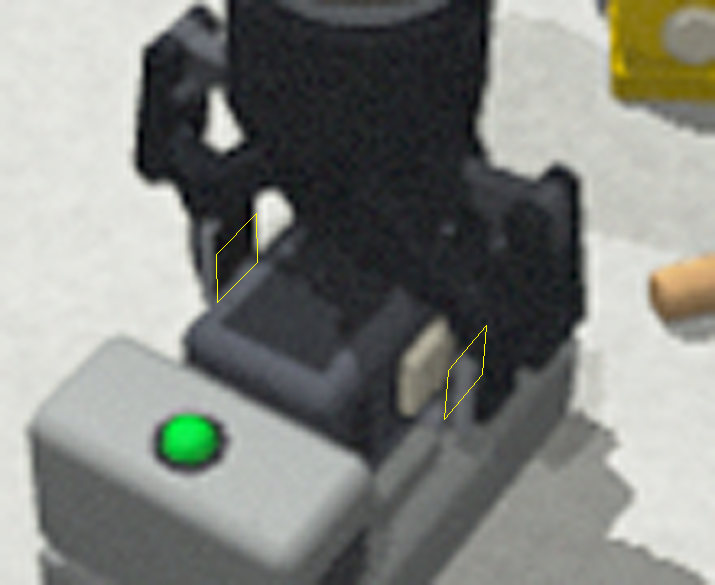

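{"op": "apply_moves", "data": {
  "targets": "-2 0 0 0 -1; -2 0 0 0 -0.7; -2 0 0 0 -0.6; -2 0 0 0 -0.6; -2 0 0 0 -0.6; -2 0 0 0 -0.6"
}}

```text
clock: 6.28
position: [624.5, 88.4, 16.5]
ee_rot: [0.53, -0.468, -0.53, -0.468]
contact_force: [-0.4, 0.3, -0.7]
gripper_width: 68.3
```

```bash
python3 g.py 624.1 88.3 57 7.1;python3 look.py d5 240 200
```

```text
t 6.28 pos [624.5  88.4  16.5] F [-0.4  0.3 -0.7] w 68.3 j6 -1.84
toolaxes [[0.0, 0.0, -1.0], [-0.992, -0.124, -0.0], [-0.124, 0.992, 0.0]]
shift [-40.5   0.4  -0. ] spin -0.0 other 180.0
```

View pics/d5_z.png

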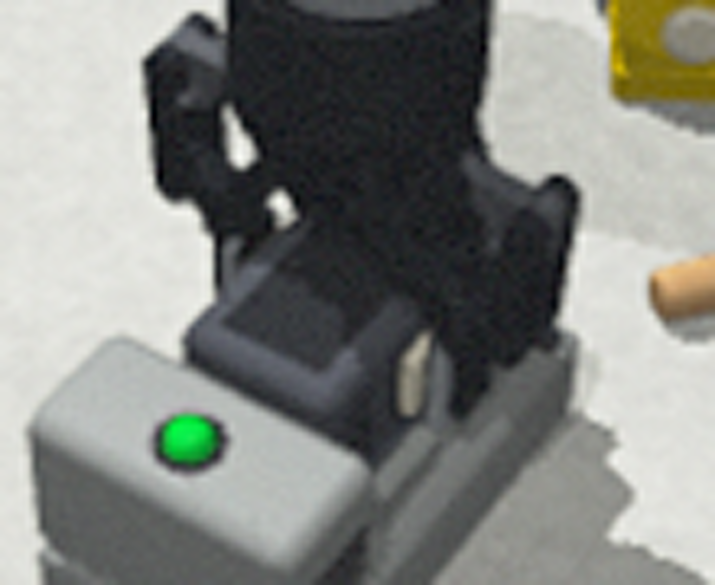

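Opening is 68.3 mm with no side force, so the fingers are centred, and they cover the button's height. Squeezing now.

{"op": "apply_moves", "data": {
  "targets": "0 0 0 0 -0.4; 0 0 0 0 -0.2; 0 0 0 0 0.2; 0 0 0 0 1; 0 0 0 0 1; 0 0 0 0 1; 0 0 0 0 1"
}}

```text
clock: 6.92
position: [625.0, 88.9, 18.0]
ee_rot: [0.53, -0.467, -0.53, -0.468]
contact_force: [-3.2, 2.1, 6.4]
gripper_width: 55.4
```

```bash
python3 g.py 624.1 88.3 57 7.1;python3 look.py d6 240 200
```

```text
t 6.92 pos [625.   88.9  18. ] F [-3.2  2.1  6.4] w 55.4 j6 -1.84
toolaxes [[0.001, 0.0, -1.0], [-0.992, -0.124, -0.002], [-0.124, 0.992, 0.0]]
shift [-39.    0.9  -0.5] spin 0.0 other -180.0
```

View pics/d6_z.png

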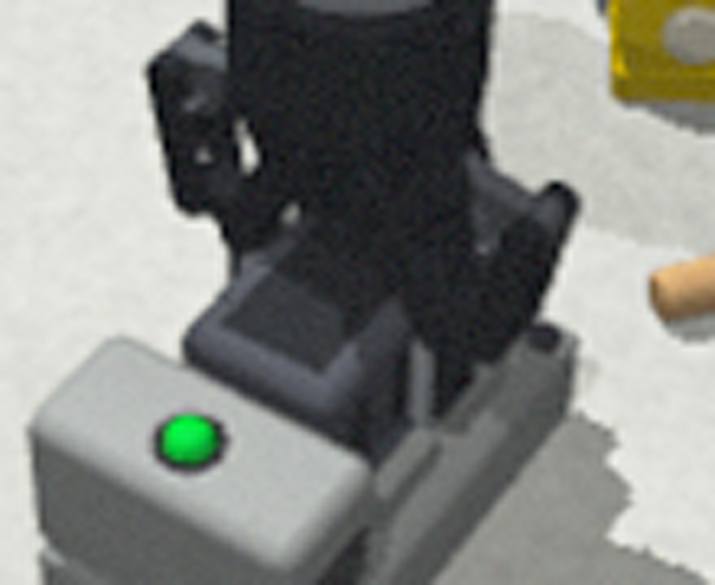

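{"op": "apply_moves", "data": {
  "targets": "-1 2 0 0 1; -1 6 0 0 1; -1 11 0 0 1; -1 16 0 0 1; -1 22 0 0 1; -1 22 0 0 1"
}}

```text
clock: 7.47
position: [601.8, 85.6, 18.0]
ee_rot: [-0.53, 0.468, 0.53, 0.468]
contact_force: [0.8, 0.8, 2.8]
gripper_width: 55.4
```

```bash
python3 g.py 624.1 88.3 57 7.1;python3 look.py d7 240 200
```

```text
t 7.47 pos [601.8  85.6  18. ] F [0.8 0.8 2.8] w 55.4 j6 -1.85
toolaxes [[0.0, 0.0, -1.0], [-0.992, -0.124, -0.0], [-0.124, 0.992, 0.0]]
shift [-39.  -22.4  -0.1] spin -0.0 other 180.0
```

View pics/d7_z.png

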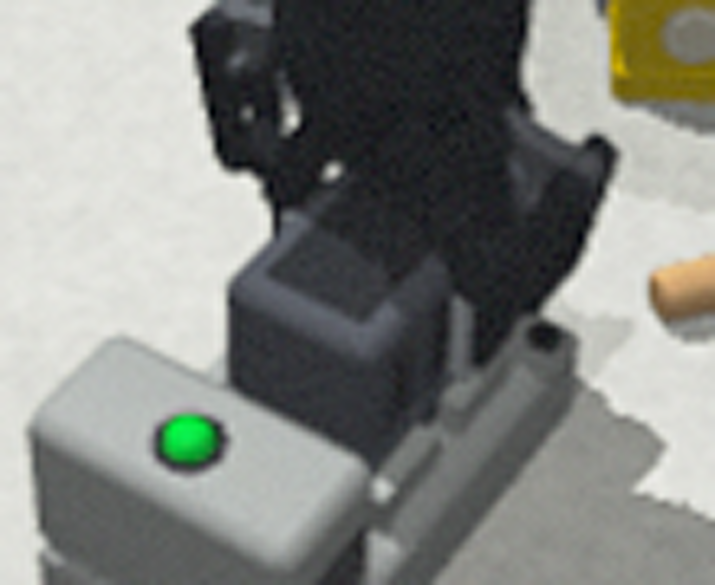

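The pack is sliding off cleanly. I'll carry on to 68 mm in total, then lift.

{"op": "apply_moves", "data": {
  "targets": "0 6 0 0 1; 0 13 0 0 1; 0 20 0 0 1; 0 27 0 0 1; 0 34 0 0 1; 0 41 0 0 1; 0 46 0 0 1; 0 46 0 0 1; -4 46 0 0 1; -10 46 0 0 1"
}}

```text
clock: 8.35
position: [551.9, 78.4, 24.8]
ee_rot: [-0.527, 0.472, 0.532, 0.465]
contact_force: [-0.4, -0.5, -3.5]
gripper_width: 55.6
```

```bash
python3 g.py 624.1 88.3 57 7.1;python3 look.py d8 240 190
```

```text
t 8.35 pos [551.9  78.4  24.8] F [-0.4 -0.5 -3.5] w 55.6 j6 -1.88
toolaxes [[-0.011, -0.003, -1.0], [-0.993, -0.122, 0.011], [-0.122, 0.993, -0.002]]
shift [-33.1 -72.5   1. ] spin -0.1 other 179.9
```

View pics/d8_z.png

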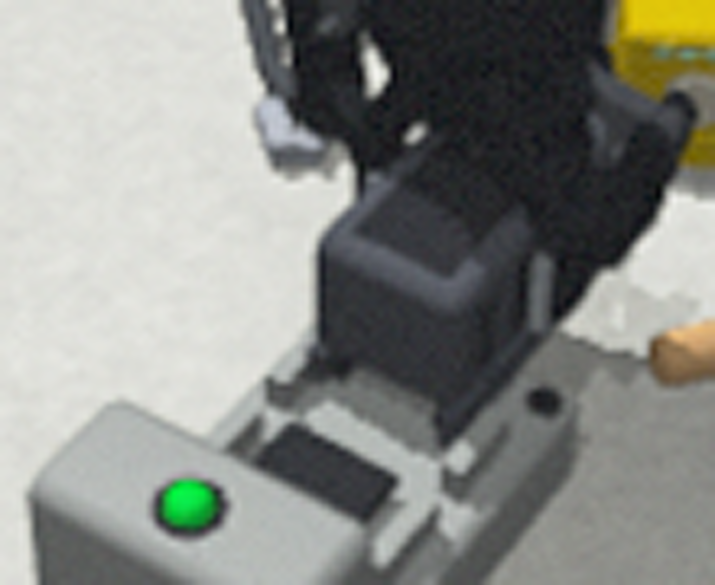

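{"op": "apply_moves", "data": {
  "targets": "-12 0 0 0 1; -25 0 0 0 1; -38 0 0 0 1; -42 0 0 0 1; -42 0 0 0 1"
}}

```text
clock: 8.82
position: [556.2, 79.7, 69.4]
ee_rot: [-0.529, 0.469, 0.53, 0.468]
contact_force: [0.2, -0.5, -4.4]
gripper_width: 55.4
```

```bash
python3 g.py 588 -264 58 12.3
```

```text
t 8.82 pos [556.2  79.7  69.4] F [ 0.2 -0.5 -4.4] w 55.4 j6 -1.88
toolaxes [[-0.001, -0.0, -1.0], [-0.992, -0.123, 0.001], [-0.123, 0.992, 0.0]]
shift [  11.4   10.7 -345. ] spin -5.2 other 174.8
```

{"op": "apply_moves", "data": {
  "targets": "0 1 -12 0 1; 0 2 -38 -0.5 1; 0 3 -68 -1 1; 0 4 -100 -1.5 1; 0 5 -132 -2 1; 0 6 -164 -2.5 1; 0 7 -196 -3 1; 0 8 -228 -3.5 1; 0 9 -260 -4 1; 0 10 -290 -4.5 1"
}}

```text
clock: 9.65
position: [580.9, -211.0, 67.5]
ee_rot: [-0.546, 0.448, 0.549, 0.446]
contact_force: [1.1, 0.7, -3.6]
gripper_width: 55.1
```

```bash
python3 g.py 588 -264 58 12.3
```

```text
t 9.65 pos [ 580.9 -211.    67.5] F [ 1.1  0.7 -3.6] w 55.1 j6 -1.28
toolaxes [[-0.004, 0.001, -1.0], [-0.98, -0.2, 0.004], [-0.2, 0.98, 0.002]]
shift [  9.4   3.6 -53.3] spin -0.7 other 179.3
```

{"op": "apply_moves", "data": {
  "targets": "0 0 -20 0 1; 0 1.5 -36 -0.4 1; 0 3 -48 -0.7 1; 0 3 -52 -0.7 1; 0 3 -52 -0.7 1; 0 3 -52 -0.7 1; 0 3 -52 -0.7 1"
}}

```text
clock: 10.23
position: [590.2, -259.5, 69.2]
ee_rot: [-0.551, 0.443, 0.551, 0.443]
contact_force: [0.1, 0.2, -3.2]
gripper_width: 55.3
```

```bash
python3 g.py 588 -264 58 12.3; python3 look.py f1 130 160; python3 look.py f2 310 140 top
```

```text
t 10.23 pos [ 590.2 -259.5   69.2] F [ 0.1  0.2 -3.2] w 55.3 j6 -1.19
toolaxes [[-0.001, 0.001, -1.0], [-0.977, -0.214, 0.001], [-0.214, 0.977, 0.001]]
shift [11.2  3.1 -3.9] spin 0.0 other -180.0
```

View pics/f1_z.png

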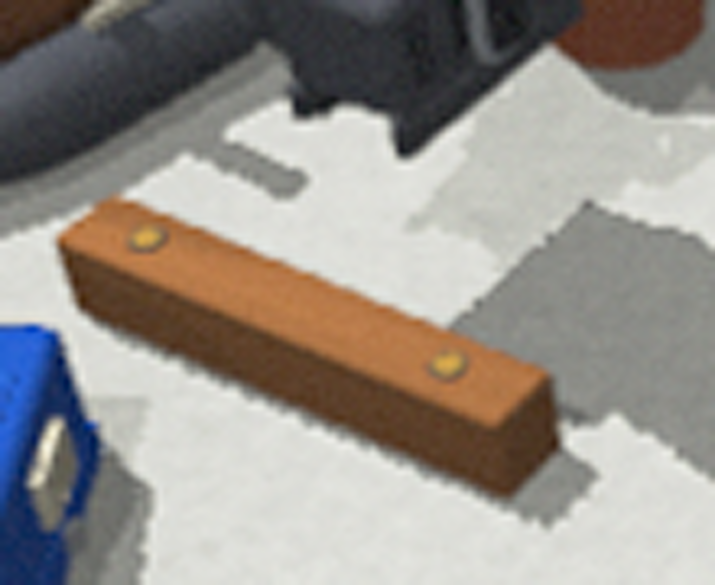

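View pics/f2_z.png

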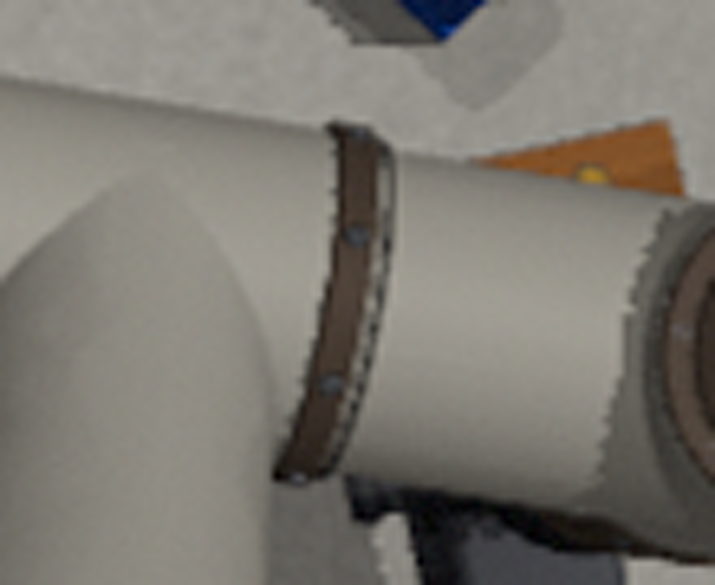

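```bash
cat > wire.py <<'E'
from h import *
import sys
n=sys.argv[1];cx,cy,yaw,zu=map(float,sys.argv[2:6]);u0,v0=int(sys.argv[6]),int(sys.argv[7])
s=load(n);y=np.radians(yaw);ex=np.array([np.cos(y),np.sin(y),0]);ey=np.array([-ex[1],ex[0],0]);c=np.array([cx,cy,zu])
f=6.5;a=cv2.resize(cv2.cvtColor(s['img'],4)[v0:v0+90,u0:u0+110],None,fx=f,fy=f,interpolation=cv2.INTER_CUBIC)
for h in(0,64):
  P=[proj(s,c+ex*i+ey*j+[0,0,h]) for i,j in((55,28),(55,-28),(-55,-28),(-55,28))]
  P=((np.array(P)-[u0,v0]+.5)*f-.5);cv2.polylines(a,[P.astype(int)],True,(0,0,255) if h else (0,255,255),1)
cv2.imwrite('pics/'+n+'_w.png',a)
E
python3 wire.py f1 590.2 -259.5 12.3 91 160 100
```

```text
(no output)
```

View pics/f1_w.png

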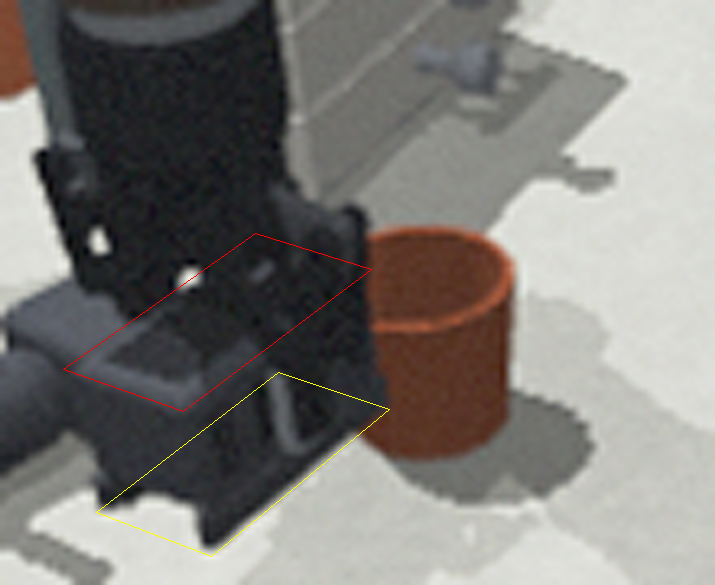

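{"op": "apply_moves", "data": {
  "targets": "10 0 0 0 1; 25 0 0 0 1; 40 0 0 0 1; 55 0 0 0 1; 68 0 0 0 1; 76 0 0 0 1; 80 0 0 0 1; 80 0 0 0 1; 80 0 0 0 1"
}}

```text
clock: 11.08
position: [590.9, -260.6, -10.2]
ee_rot: [0.551, -0.443, -0.551, -0.443]
contact_force: [1.1, -0.5, -4.8]
gripper_width: 55.7
```

```bash
python3 g.py 590 -259.5 -22 12.3; python3 look.py f3 150 140;python3 wire.py f3 590.2 -259.5 12.3 12 150 140
```

```text
t 11.08 pos [ 590.9 -260.6  -10.2] F [ 1.1 -0.5 -4.8] w 55.7 j6 -1.19
toolaxes [[0.001, -0.0, -1.0], [-0.977, -0.213, -0.0], [-0.213, 0.977, -0.0]]
shift [11.8  0.6  1.3] spin 0.0 other -180.0
```

View pics/f3_w.png

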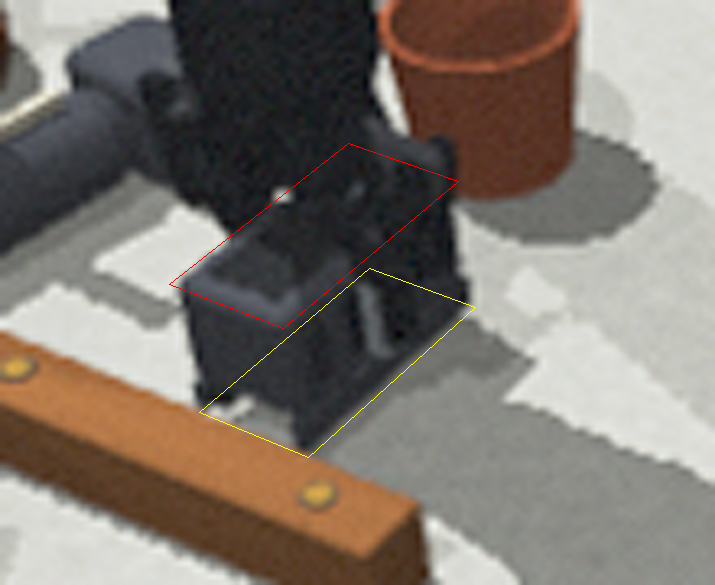

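{"op": "apply_moves", "data": {
  "targets": "4 0 0 0 1; 8 0 0 0 1; 10 0 0 0 1; 10 0 0 0 1; 10 0 0 0 1"
}}

```text
clock: 11.55
position: [590.3, -260.6, -20.7]
ee_rot: [-0.551, 0.444, 0.551, 0.444]
contact_force: [0.5, -0.6, -3.6]
gripper_width: 55.5
```

{"op": "apply_moves", "data": {
  "targets": "1 0 0 0 1; 1.5 0 0 0 1; 1.5 0 0 0 1; 1.5 0 0 0 1"
}}

```text
clock: 11.88
position: [590.6, -260.6, -21.9]
ee_rot: [0.551, -0.444, -0.551, -0.444]
contact_force: [-0.6, 0.5, -3.3]
gripper_width: 56.0
```

{"op": "apply_moves", "data": {
  "targets": "0.5 0 0 0 1; 1 0 0 0 1; 1 0 0 0 1; 1 0 0 0 1"
}}

```text
clock: 12.22
position: [590.6, -260.6, -22.0]
ee_rot: [0.551, -0.443, -0.551, -0.444]
contact_force: [-2.0, 0.9, 3.9]
gripper_width: 55.2
```

```bash
python3 g.py 590 -259.5 -22 12.3; python3 look.py f4 150 140;python3 wire.py f4 590.4 -260.6 12.3 0 150 140
```

```text
t 12.22 pos [ 590.6 -260.6  -22. ] F [-2.   0.9  3.9] w 55.2 j6 -1.19
toolaxes [[0.0, -0.0, -1.0], [-0.977, -0.213, -0.0], [-0.213, 0.977, -0.0]]
shift [0.  0.3 1.2] spin 0.0 other -180.0
```

View pics/f4_w.png

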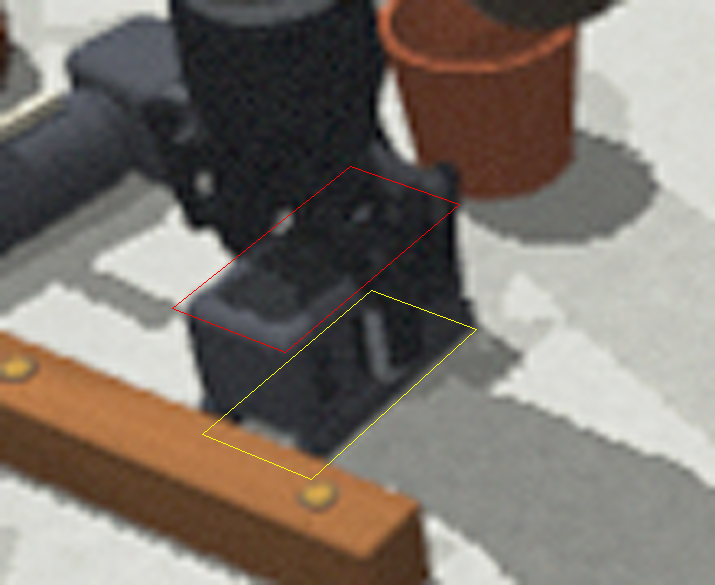

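Bench contact (Fz went from -3.5 to +3.9). Now I'll slide it to the stop, watching force.

{"op": "apply_moves", "data": {
  "targets": "-0.6 0 0 0 1; -0.6 -4 0 0 1; -0.6 -9 0 0 1; -0.6 -14 0 0 1; -0.6 -16 0 0 1; -0.6 -16 0 0 1; -0.6 -16 0 0 1"
}}

```text
clock: 12.85
position: [605.5, -257.9, -22.0]
ee_rot: [-0.551, 0.444, 0.551, 0.443]
contact_force: [-4.8, -1.4, 4.4]
gripper_width: 55.3
```

{"op": "apply_moves", "data": {
  "targets": "0 -1 0 0 1; 0 -2 0 0 1; 0 -3 0 0 1; 0 -3 0 0 1; 0 -3 0 0 1"
}}

```text
clock: 13.27
position: [607.6, -257.3, -21.9]
ee_rot: [-0.55, 0.444, 0.551, 0.443]
contact_force: [-6.1, -2.0, 5.7]
gripper_width: 55.6
```

{"op": "apply_moves", "data": {
  "targets": "-0.6 0 0 0 1; -0.6 -1 0 0 1; -0.6 -2 0 0 1; -0.6 -2 0 0 1; -0.6 -2 0 0 1"
}}

```text
clock: 13.68
position: [611.1, -256.2, -21.9]
ee_rot: [0.551, -0.444, -0.551, -0.443]
contact_force: [-3.0, -1.7, 1.5]
gripper_width: 55.4
```

{"op": "apply_moves", "data": {
  "targets": "0 -1 0 0 1; 0 -2 0 0 1; 0 -2 0 0 1; 0 -2 0 0 1"
}}

```text
clock: 14.02
position: [612.8, -255.7, -21.9]
ee_rot: [-0.551, 0.444, 0.551, 0.444]
contact_force: [-4.0, -1.3, 1.9]
gripper_width: 55.7
```

```bash
python3 g.py 612.3 -258.7 -22 12.3; python3 look.py f5 150 140;python3 wire.py f5 611 -256.5 12.3 0 150 140
```

```text
t 14.02 pos [ 612.8 -255.7  -21.9] F [-4.  -1.3  1.9] w 55.7 j6 -1.2
toolaxes [[-0.0, 0.0, -1.0], [-0.977, -0.213, 0.0], [-0.213, 0.977, 0.0]]
shift [ 0.1  1.1 -2.9] spin -0.0 other 180.0
```

View pics/f5_w.png

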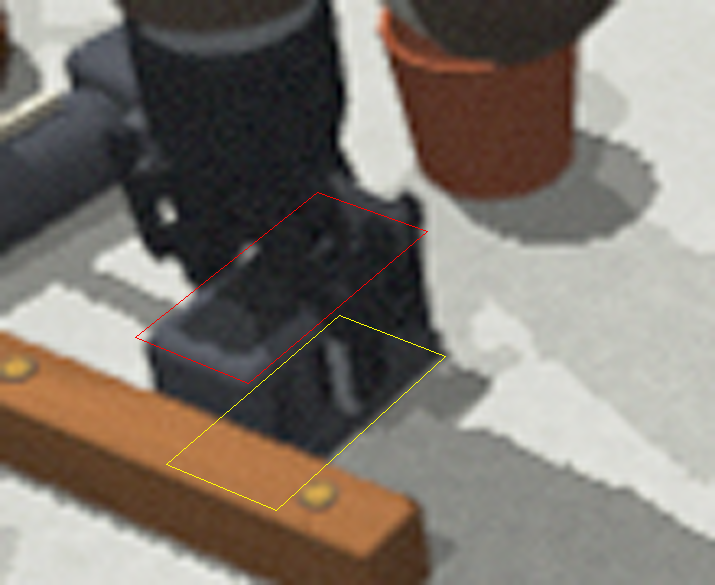

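{"op": "apply_moves", "data": {
  "targets": "0 -1 0 0 1; 0 -2 0 0 1; 0 -2 0 0 1; 0 -2 0 0 1"
}}

```text
clock: 14.4
position: [612.6, -255.6, -21.9]
ee_rot: [-0.549, 0.445, 0.552, 0.443]
contact_force: [-9.4, -2.0, 4.6]
gripper_width: 55.1
```

{"op": "apply_moves", "data": {
  "targets": "0 -1 0 0 1; 0 -2 0 0 1; 0 -2 0 0 1; 0 -2 0 0 1"
}}

```text
clock: 14.73
position: [612.3, -255.6, -21.8]
ee_rot: [-0.548, 0.445, 0.553, 0.442]
contact_force: [-13.1, -3.0, 8.3]
gripper_width: 55.4
```

Stop contact: motion stopped at x≈612.7 while the force rose to 13 N. I'll ease off to a light touch and release.

{"op": "apply_moves", "data": {
  "targets": "-0.3 1.5 0 0 1; -0.5 3 0 0 1; -0.5 3 0 0 1; -0.5 3 0 0 1"
}}

```text
clock: 15.07
position: [612.6, -255.6, -21.9]
ee_rot: [-0.55, 0.444, 0.551, 0.443]
contact_force: [-5.9, -2.3, 1.5]
gripper_width: 55.5
```

```bash
python3 g.py 612.3 -258.7 -22 12.3; python3 look.py f6 150 140;python3 wire.py f6 611 -256 12.3 0 150 140
```

```text
t 15.07 pos [ 612.6 -255.6  -21.9] F [-5.9 -2.3  1.5] w 55.5 j6 -1.2
toolaxes [[-0.003, 0.0, -1.0], [-0.977, -0.212, 0.002], [-0.212, 0.977, 0.001]]
shift [ 0.1  1.  -3. ] spin -0.0 other 180.0
```

View pics/f6_w.png

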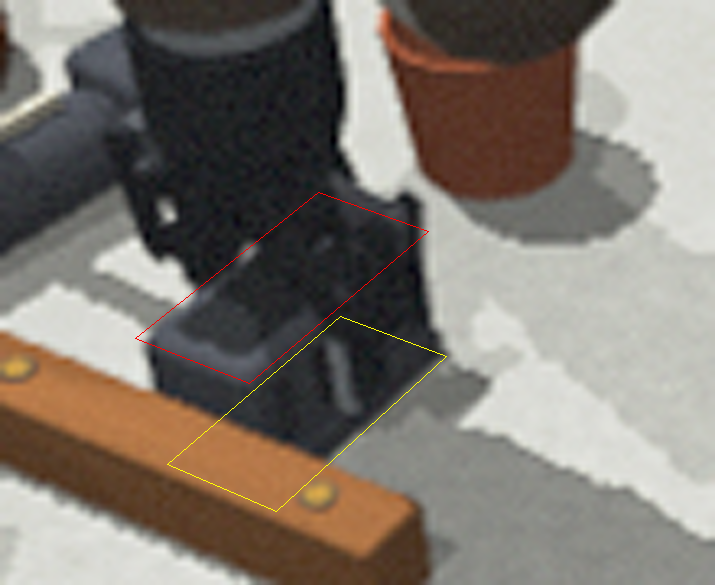

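{"op": "apply_moves", "data": {
  "targets": "0 0.5 0 0 1; 0 0.5 0 0 0; 0 0.5 0 0 -0.4; 0 0.5 0 0 -0.7; 0 0.5 0 0 -1; 0 0.5 0 0 -1; 0 0.5 0 0 -1; 0 0.5 0 0 -1"
}}

```text
clock: 15.78
position: [614.8, -255.4, -20.6]
ee_rot: [0.552, -0.443, -0.55, -0.444]
contact_force: [0.2, -0.5, -0.3]
gripper_width: 85.1
```

```bash
python3 g.py 612.3 -258.7 80 12.3; python3 look.py f7 150 140
```

```text
t 15.78 pos [ 614.8 -255.4  -20.6] F [ 0.2 -0.5 -0.3] w 85.1 j6 -1.2
toolaxes [[0.003, -0.0, -1.0], [-0.977, -0.214, -0.002], [-0.214, 0.977, -0.001]]
shift [-100.6    2.9   -2.8] spin 0.0 other -180.0
```

View pics/f7_z.png

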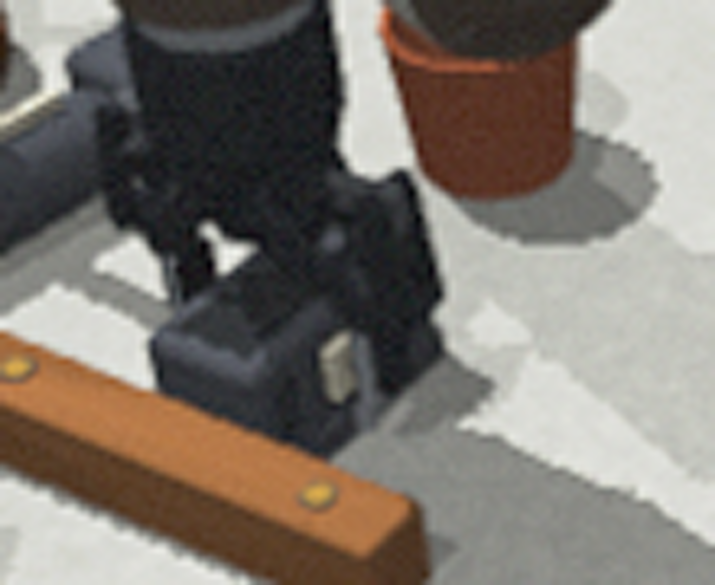

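{"op": "apply_moves", "data": {
  "targets": "-8 0 0 0 -1; -25 0 0 0 -1; -50 0 0 0 -1; -80 0 0 0 -1; -105 0 0 0 -1; -115 20 0 0 -1; -115 55 0 0 -1; -115 90 0 0 -1; -115 120 0 0 -1; -115 130 0 0 -1"
}}

```text
clock: 16.67
position: [482.4, -283.4, 94.6]
ee_rot: [-0.55, 0.444, 0.551, 0.444]
contact_force: [-0.3, 0.7, 0.0]
gripper_width: 85.2
```

```bash
python3 g.py 540 -260 20 12.3; python3 look.py g1 150 140; python3 look.py g2 310 140 top; python3 wire.py g1 612 -256 12.3 0 150 140
```

```text
t 16.67 pos [ 482.4 -283.4   94.6] F [-0.3  0.7  0. ] w 85.2 j6 -1.12
toolaxes [[-0.001, 0.001, -1.0], [-0.978, -0.211, 0.001], [-0.211, 0.978, 0.001]]
shift [ 74.6 -61.2  10.7] spin -0.1 other 179.9
```

View pics/g1_w.png

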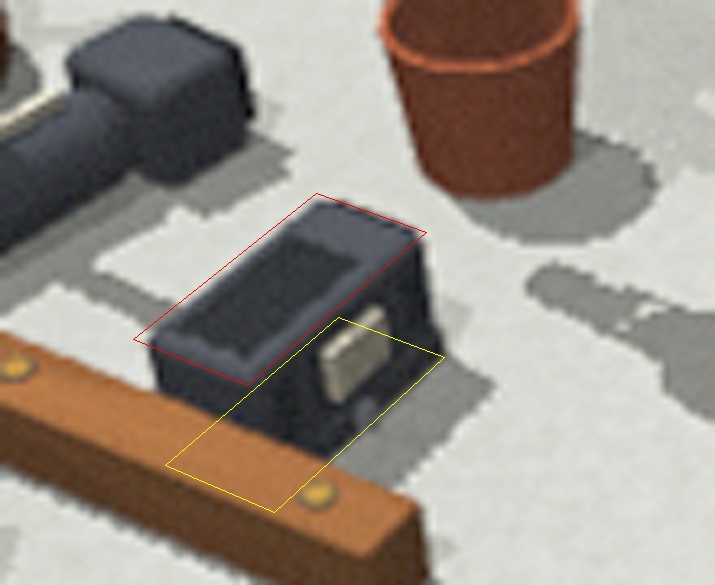

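View pics/g2_z.png

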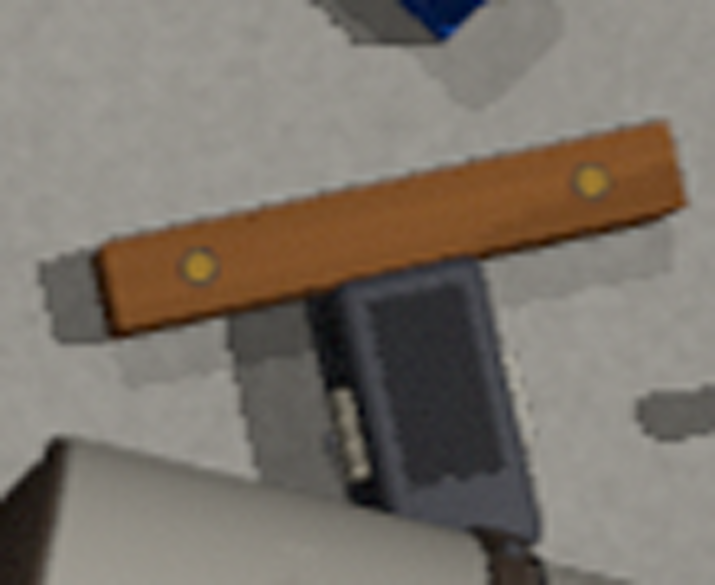

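The pack stands square against the stop, gap-free in the top view at (385,280). Next I'll shut the fingers, line up with the gauge button and check the real tip height.

```bash
python3 g.py 507 -280 20 12.3
```

```text
t 16.77 pos [ 485.1 -283.8   95. ] F [ 1.   0.  -0.1] w 85.7 j6 -1.12
toolaxes [[0.001, -0.0, -1.0], [-0.977, -0.211, -0.001], [-0.211, 0.977, -0.001]]
shift [ 75.  -22.1  -0.9] spin -0.1 other 179.9
```

{"op": "apply_moves", "data": {
  "targets": "5 -8 0 0 1; 20 -15 0 0 1; 40 -20 -1 0 1; 55 -20 -1 0 1; 65 -20 -1 0 1; 65 -20 -1 0 1; 65 -20 -1 0 1; 65 -20 -1 0 1"
}}

```text
clock: 17.43
position: [507.5, -280.1, 29.4]
ee_rot: [0.551, -0.443, -0.55, -0.443]
contact_force: [-0.0, 0.5, 0.1]
gripper_width: 0.0
```

```bash
python3 g.py 512.4 -278.6 -16 12.3; python3 look.py k1 170 130; python3 look.py k2 320 170 top
```

```text
t 17.43 pos [ 507.5 -280.1   29.4] F [-0.   0.5  0.1] w 0.0 j6 -1.13
toolaxes [[0.002, -0.001, -1.0], [-0.977, -0.214, -0.001], [-0.214, 0.977, -0.001]]
shift [45.4 -5.1  0.5] spin 0.0 other -180.0
```

View pics/k1_z.png

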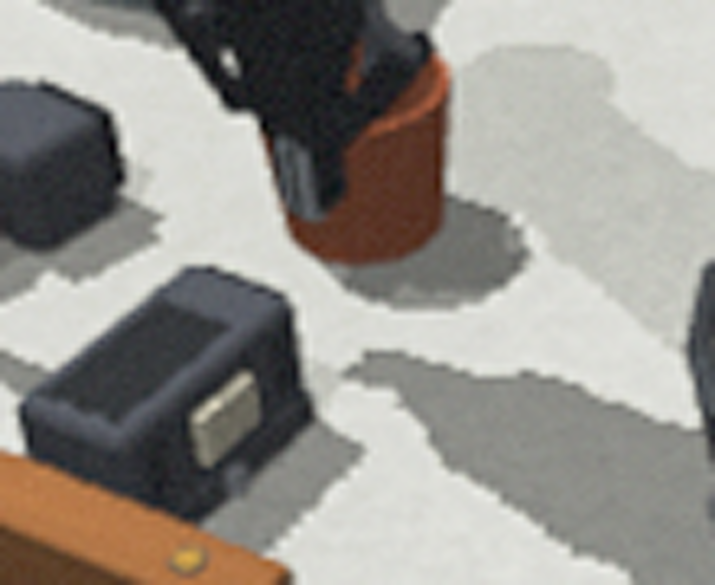

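View pics/k2_z.png

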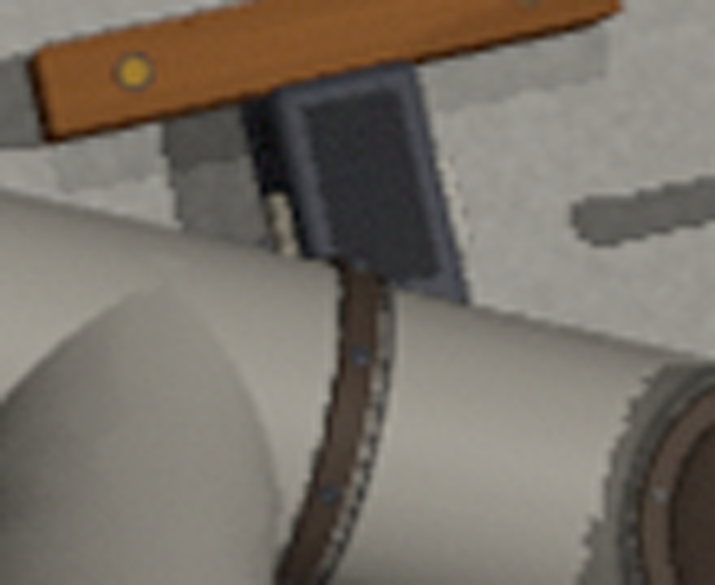

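```bash
python3 -c "
from h import *
t=load('top0');s=load('k1')
print('pot',onz(t,411,276,75), 'left edge',onz(t,392,276,75),'top',onz(t,411,257,75))
y=np.radians(12.3);ex=np.array([np.cos(y),np.sin(y),0]);ey=np.array([-ex[1],ex[0],0]);c=np.array([507.5,-280.1,0])
def pl(d,u,v,k=0):
    o,r=ray(d,u,v);q=o+r*((c-o)@ex+k)/(r@ex);return round((q-c)@ey,1),round(q[2],1)
for p in [(318,218),(290,205),(345,195)]: print(p,[pl(s,170+p[0]/6.5,130+p[1]/6.5,k) for k in(-11,0,11)])
# pack local measurement from g2 top and g1 scene
"
```

```text
pot [ 439.90150624 -328.73473858   75.        ] left edge [ 439.88129169 -284.69341395   75.        ] top [ 483.76240231 -329.41993693   75.        ]
(318, 218) [(np.float64(-7.5), np.float64(51.4)), (np.float64(2.0), np.float64(61.0)), (np.float64(11.5), np.float64(70.7))]
(290, 205) [(np.float64(-22.1), np.float64(53.3)), (np.float64(-12.3), np.float64(62.9)), (np.float64(-2.6), np.float64(72.5))]
(345, 195) [(np.float64(8.9), np.float64(68.3)), (np.float64(18.1), np.float64(77.7)), (np.float64(27.3), np.float64(87.0))]
```

{"op": "apply_moves", "data": {
  "targets": "10 0 1 0 1; 22 0 1.4 0 1; 34 0 1.4 0 1; 42 0 1.4 0 1; 45 0 1.4 0 1; 45 -10 1.4 0 1; 45 -20 1.4 0 1; 45 -25 1.4 0 1; 45 -25 1.4 0 1; 45 -25 1.4 0 1"
}}

```text
clock: 18.37
position: [531.2, -273.1, -15.9]
ee_rot: [0.551, -0.443, -0.55, -0.444]
contact_force: [0.1, -0.2, -0.3]
gripper_width: -0.2
```

```bash
python3 g.py 542.5 -271.5 -16 12.3; python3 look.py k3 160 135
```

```text
t 18.37 pos [ 531.2 -273.1  -15.9] F [ 0.1 -0.2 -0.3] w -0.2 j6 -1.15
toolaxes [[0.001, -0.0, -1.0], [-0.977, -0.214, -0.001], [-0.214, 0.977, -0.0]]
shift [  0.1 -11.4  -0.9] spin 0.0 other -180.0
```

View pics/k3_z.png

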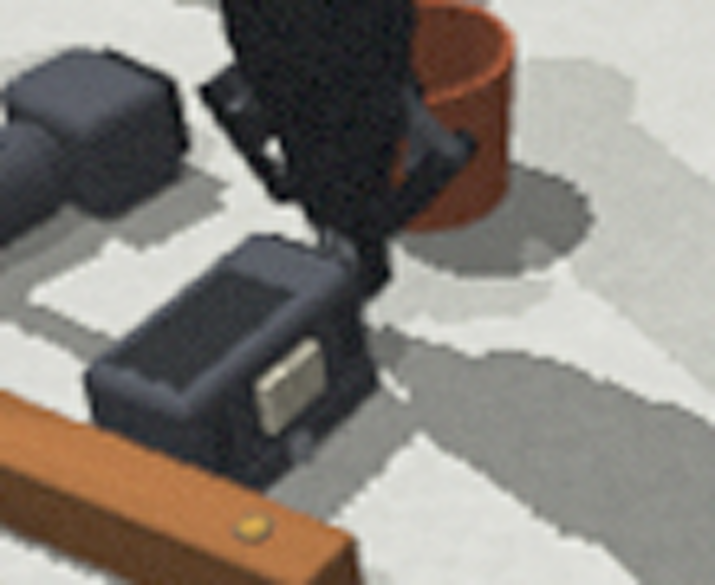

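{"op": "apply_moves", "data": {
  "targets": "0 -4 0 0 1; 0 -8 0 0 1; 0 -8 0 0 1; 0 -8 0 0 1"
}}

```text
clock: 18.75
position: [538.3, -271.5, -16.3]
ee_rot: [0.551, -0.444, -0.551, -0.444]
contact_force: [0.5, -0.2, -0.7]
gripper_width: -0.0
```

{"op": "apply_moves", "data": {
  "targets": "0 -1 0 0 1; 0 -2 0 0 1; 0 -3 0 0 1; 0 -3 0 0 1; 0 -3 0 0 1"
}}

```text
clock: 19.17
position: [541.0, -271.0, -16.3]
ee_rot: [-0.551, 0.444, 0.551, 0.444]
contact_force: [-0.8, 0.6, -0.3]
gripper_width: -0.2
```

{"op": "apply_moves", "data": {
  "targets": "0 -1 0 0 1; 0 -2 0 0 1; 0 -2 0 0 1; 0 -2 0 0 1"
}}

```text
clock: 19.5
position: [541.6, -270.6, -16.4]
ee_rot: [-0.55, 0.444, 0.551, 0.443]
contact_force: [-4.1, -1.3, 4.2]
gripper_width: -0.2
```

{"op": "apply_moves", "data": {
  "targets": "0 -1 0 0 1; 0 -2 0 0 1; 0 -3 0 0 1; 0 -3 0 0 1; 0 -3 0 0 1"
}}

```text
clock: 19.92
position: [544.0, -270.0, -16.4]
ee_rot: [-0.549, 0.444, 0.552, 0.443]
contact_force: [-6.1, -2.0, 3.4]
gripper_width: 0.2
```

{"op": "apply_moves", "data": {
  "targets": "0 -1 0 0 1; 0 -2 0 0 1; 0 -2 0 0 1; 0 -2 0 0 1"
}}

```text
clock: 20.25
position: [544.2, -269.8, -16.4]
ee_rot: [-0.548, 0.445, 0.552, 0.443]
contact_force: [-9.5, -2.5, 6.5]
gripper_width: 0.1
```

```bash
python3 g.py 546 -270 -16 12.3; python3 look.py k4 160 135
```

```text
t 20.25 pos [ 544.2 -269.8  -16.4] F [-9.5 -2.5  6.5] w 0.1 j6 -1.16
toolaxes [[-0.007, 0.001, -1.0], [-0.977, -0.212, 0.006], [-0.212, 0.977, 0.002]]
shift [-0.4 -1.7 -0.5] spin -0.1 other 179.9
```

View pics/k4_z.png

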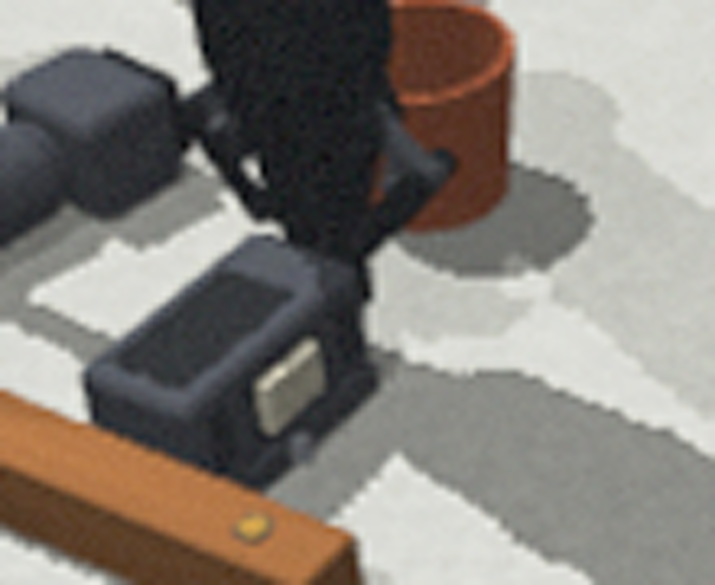

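{"op": "apply_moves", "data": {
  "targets": "0 -1 0 0 1; 0 -2 0 0 1; 0 -3 0 0 1; 0 -3 0 0 1; 0 -3 0 0 1"
}}

```text
clock: 20.72
position: [543.8, -269.5, -16.8]
ee_rot: [-0.546, 0.447, 0.554, 0.442]
contact_force: [-14.3, -5.4, 9.0]
gripper_width: 0.2
```

{"op": "apply_moves", "data": {
  "targets": "0 -1 0 0 1; 0 -2 0 0 1; 0 -3 0 0 1; 0 -3 0 0 1; 0 -3 0 0 1"
}}

```text
clock: 21.13
position: [543.3, -269.0, -17.2]
ee_rot: [-0.544, 0.448, 0.556, 0.441]
contact_force: [-19.7, -7.8, 11.9]
gripper_width: -0.2
```

```bash
python3 g.py 546 -270 -16 12.3; python3 look.py k5 160 135
```

```text
t 21.13 pos [ 543.3 -269.   -17.2] F [-19.7  -7.8  11.9] w -0.2 j6 -1.17
toolaxes [[-0.02, 0.003, -1.0], [-0.978, -0.21, 0.019], [-0.21, 0.978, 0.007]]
shift [-1.2 -2.5 -1.5] spin -0.2 other 179.8
```

View pics/k5_z.png

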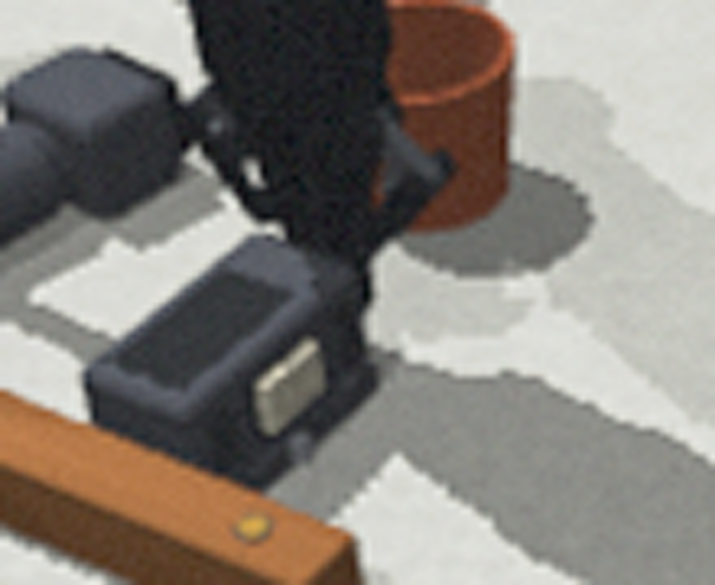

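The press has stopped hard at about 21 N, but I measure only about 3.5 mm of travel against an expected 4.5, so something else may be touching. I'll back off, look, and press again with the fingers a bit higher for clearance above the pack's top edge.

{"op": "apply_moves", "data": {
  "targets": "0 4 0 0 1; 0 8 0 0 1; 0 13 0 0 1; 0 18 0 0 1; -3 22 0 0 1; -8 22 0 0 1; -8 22 0 0 1; -8 22 0 0 1"
}}

```text
clock: 21.85
position: [533.5, -272.9, -7.5]
ee_rot: [0.552, -0.443, -0.55, -0.444]
contact_force: [-0.5, -0.3, -1.2]
gripper_width: 0.1
```

```bash
python3 g.py 531 -273 -8 12.3; python3 -c "
from h import *
d=snap('scene','n1.png');a=cv2.cvtColor(d['img'],4)
cv2.imwrite('pics/n1_z.png',cv2.resize(a[130:200,170:240],None,fx=8,fy=8,interpolation=cv2.INTER_CUBIC))
o=load('g1');b=cv2.cvtColor(o['img'],4)
g=cv2.absdiff(a,b)[175:215,170:215].mean();print(g)
"
```

```text
t 21.85 pos [ 533.5 -272.9   -7.5] F [-0.5 -0.3 -1.2] w 0.1 j6 -1.15
toolaxes [[0.002, -0.001, -1.0], [-0.977, -0.213, -0.002], [-0.213, 0.977, -0.001]]
shift [0.5 2.5 0.4] spin 0.0 other -180.0
3.655
```

View pics/n1_z.png

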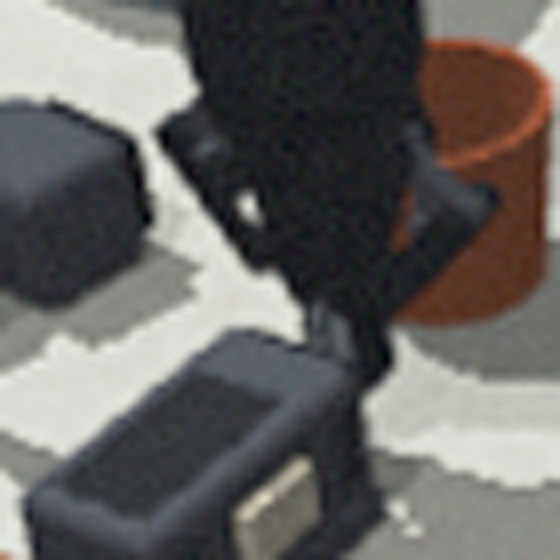

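{"op": "apply_moves", "data": {
  "targets": "0 -3 0 0 1; 0 -6 0 0 1; 0 -6 0 0 1; 0 -6 0 0 1"
}}

```text
clock: 22.23
position: [538.4, -271.4, -8.5]
ee_rot: [-0.551, 0.443, 0.551, 0.443]
contact_force: [0.4, -0.0, -0.1]
gripper_width: -0.3
```

{"op": "apply_moves", "data": {
  "targets": "0 -1 0 0 1; 0 -2 0 0 1; 0 -2 0 0 1; 0 -2 0 0 1"
}}

```text
clock: 22.57
position: [540.1, -271.2, -8.4]
ee_rot: [-0.551, 0.444, 0.551, 0.444]
contact_force: [0.8, 0.9, 0.1]
gripper_width: -0.0
```

{"op": "apply_moves", "data": {
  "targets": "0 -1 0 0 1; 0 -2 0 0 1; 0 -2 0 0 1; 0 -2 0 0 1"
}}

```text
clock: 22.9
position: [541.8, -270.7, -8.3]
ee_rot: [-0.55, 0.444, 0.551, 0.444]
contact_force: [0.4, 0.3, 0.7]
gripper_width: 0.1
```

{"op": "apply_moves", "data": {
  "targets": "0 -1 0 0 1; 0 -2 0 0 1; 0 -2 0 0 1; 0 -2 0 0 1"
}}

```text
clock: 23.23
position: [542.6, -270.5, -8.3]
ee_rot: [-0.55, 0.444, 0.551, 0.443]
contact_force: [-5.2, -1.5, 3.5]
gripper_width: -0.1
```

{"op": "apply_moves", "data": {
  "targets": "0 -1 0 0 1; 0 -2 0 0 1; 0 -2 0 0 1; 0 -2 0 0 1"
}}

```text
clock: 23.57
position: [544.0, -270.1, -8.4]
ee_rot: [-0.549, 0.444, 0.552, 0.443]
contact_force: [-5.9, -2.1, 5.3]
gripper_width: -0.3
```

{"op": "apply_moves", "data": {
  "targets": "0 -1 0 0 1; 0 -2 0 0 1; 0 -2 0 0 1; 0 -2 0 0 1"
}}

```text
clock: 23.9
position: [545.4, -269.8, -8.3]
ee_rot: [-0.549, 0.445, 0.552, 0.443]
contact_force: [-6.6, -3.3, 5.0]
gripper_width: 0.1
```

```bash
python3 g.py 531 -273 -8 12.3
```

```text
t 23.9 pos [ 545.4 -269.8   -8.3] F [-6.6 -3.3  5. ] w 0.1 j6 -1.16
toolaxes [[-0.005, 0.0, -1.0], [-0.977, -0.212, 0.005], [-0.212, 0.977, 0.002]]
shift [-0.3 14.7 -0.1] spin -0.0 other 180.0
```

This press follows the spring slope (about 0.8 N/mm) and is already deeper than the first one. I'll push on to the stop.

{"op": "apply_moves", "data": {
  "targets": "0 -1 0 0 1; 0 -2 0 0 1; 0 -2 0 0 1; 0 -2 0 0 1"
}}

```text
clock: 24.23
position: [545.9, -269.6, -8.3]
ee_rot: [-0.548, 0.445, 0.553, 0.442]
contact_force: [-8.7, -3.5, 7.2]
gripper_width: -0.0
```

{"op": "apply_moves", "data": {
  "targets": "0 -1 0 0 1; 0 -2 0 0 1; 0 -2 0 0 1; 0 -2 0 0 1"
}}

```text
clock: 24.57
position: [545.8, -269.4, -8.3]
ee_rot: [-0.547, 0.446, 0.554, 0.442]
contact_force: [-12.2, -4.3, 10.1]
gripper_width: -0.3
```

{"op": "apply_moves", "data": {
  "targets": "0 -1 0 0 1; 0 -2 0 0 1; 0 -2 0 0 1; 0 -2 0 0 1"
}}

```text
clock: 24.9
position: [545.6, -269.3, -8.3]
ee_rot: [-0.546, 0.447, 0.555, 0.441]
contact_force: [-16.7, -7.0, 11.9]
gripper_width: 0.3
```

```bash
python3 g.py 531 -273 -8 12.3
```

```text
t 24.9 pos [ 545.6 -269.3   -8.3] F [-16.7  -7.   11.9] w 0.3 j6 -1.17
toolaxes [[-0.016, 0.001, -1.0], [-0.977, -0.211, 0.015], [-0.211, 0.977, 0.005]]
shift [-0.1 15.1 -0.5] spin -0.1 other 179.9
```

Hard stop at about 4.5 mm travel, with the knee at about 8–9 N and now 18 N: the button is fully in. Retreating straight back, then up.

{"op": "apply_moves", "data": {
  "targets": "0 0 0 0 1; 0 3 0 0 1; 0 7 0 0 1; 0 12 0 0 1; 0 18 0 0 1; 0 26 0 0 1; 0 34 0 0 1; -15 34 0 0 1; -40 34 0 0 1; -70 34 0 0 1"
}}

```text
clock: 25.73
position: [519.0, -274.9, 60.7]
ee_rot: [-0.549, 0.444, 0.552, 0.443]
contact_force: [0.9, -0.1, -0.5]
gripper_width: 0.0
```

{"op": "apply_moves", "data": {
  "targets": "-30 0 0 0 1; -60 10 0 0 1; -90 25 0 0 1; -100 45 -30 0 1; -100 60 -65 0 1; -100 70 -100 0 1; -100 75 -135 0 1; -100 75 -165 0 1; -100 75 -180 0 1; -100 75 -180 0 1"
}}

```text
clock: 26.57
position: [485.5, -470.2, 160.4]
ee_rot: [0.55, -0.444, -0.55, -0.444]
contact_force: [0.4, 0.8, 0.1]
gripper_width: -0.2
```

```bash
python3 g.py 531 -273 -8 12.3;python3 look.py q1 150 140; python3 look.py q2 310 140 top; python3 wire.py q1 612 -256 12.3 0 150 140; cp pics/q2.png pics/q2full.png
python3 - <<'E'
from h import *
from e import *
d=load('q2');f=lambda p:((p[0]+.5)/6.5-.5+310,(p[1]+.5)/6.5-.5+140)
for n,a,b,z in[('stopF',(115,333),(685,205),40),('panL',(368,305),(410,480),64),('panR',(465,290),(505,468),64),('packR',(485,275),(535,520),64)]:
    r=edge(d,f(a),f(b),z);print(n,r[0].round(1),round(r[1],2),r[2])
E
```

```text
t 26.57 pos [ 485.5 -470.2  160.4] F [0.4 0.8 0.1] w -0.2 j6 -0.83
toolaxes [[0.0, -0.0, -1.0], [-0.978, -0.21, -0.0], [-0.21, 0.978, -0.0]]
shift [168.3 -85.9 183.3] spin -0.2 other 179.8
stopF [ 667.1 -258.1] 10.39 12
panL [ 617.4 -235.6] 13.01 24
panR [ 621.  -271.6] 12.16 23
packR [ 616.  -281.1] 12.37 25
```

View pics/q1_w.png

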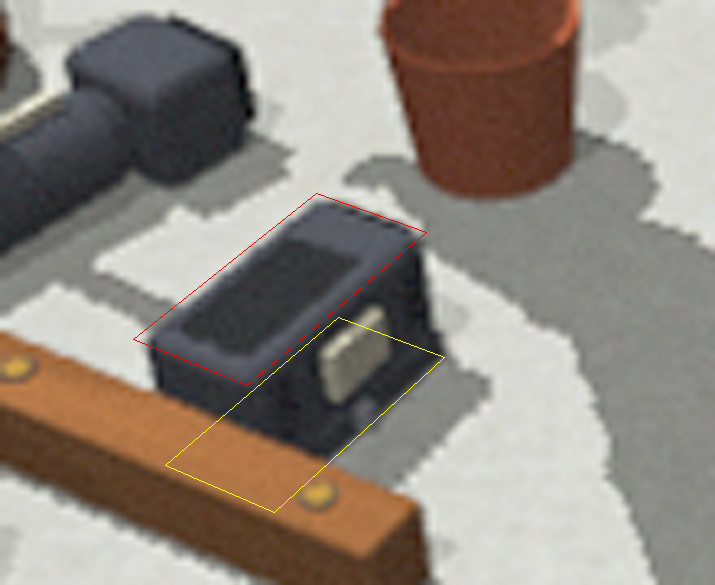

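View pics/q2_z.png

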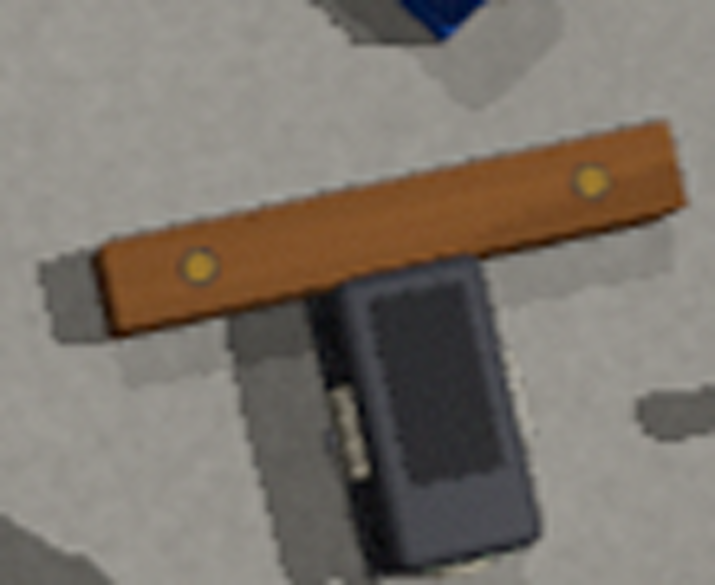

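View pics/q2.png

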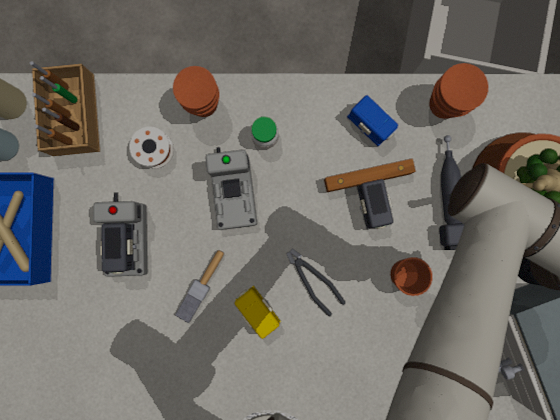

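The pack is square and flush with the stop (yaw about 12.4° against 12.4°), the other things haven't moved, and the arm is clear. Handing in.

```bash
python3 -c "
from h import *
s=status.read_state();print(s['clock'],s['contact_force'].round(1),abs(s['joint_vel']).max());print(job.job_done())"
```

```text
26.6667 [-0.5  0.3 -0.2] 0.02461387534616387
the job is handed in; nothing more can be done
None
```

The full pack is off the green-lamp charger and standing upright with its back against the bench stop. I pressed its gauge button fully in and handed the job in at 26.7 s.

- **Placing:** I squeezed both side buttons flush (opening 55.4 mm), slid the pack about 70 mm level off the charger and lifted it clear. I lowered it onto the bench by contact and pushed it lightly against the stop until it touched, then let go. In the last pictures its edges lie at about 12.2–13.0° and the stop at about 12.4°, with no gap to be seen.
- **Gauge press:** The first press stopped hard at about 3.5 mm, probably because the gripper caught the pack's top edge. I backed off, raised the fingers about 8 mm and pressed again. That press followed the spring and stopped hard at about 4.5 mm, going up to about 18 N. I did not see the gauge light itself.
- **Everything else:** The red-lamp pack, the look-alikes and the other things I could see in the last top picture stand where they did at the start. The arm hid part of the grinder there. The arm was touching nothing.

**Checks that disagreed:**
- The camera showed the fingertips about 42 mm higher than the reported tool height. I went by the camera and by contact forces, and the pack's contact with the bench agreed with that.
- One last line fit along the stop's front edge read 10.4°, but the pack hides part of that edge, so I kept the earlier 12.4°.

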